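# Check a findings drawer for square with the sliding rule and true it

### The arm

A 7-joint arm with a two-finger parallel gripper is mounted at the origin on the work surface. World frame = base frame: x ahead of the robot, y to its left, z up, the work surface at z = 0. Lengths are in m, angles in rad, forces in N, time in s.
With the tool pointing down it reaches from about 0.425 to 0.875 m from the base axis. Payload 4.7 kg.
Tool frame: the origin (TCP) lies midway between the tips of the shut fingers; the grasp point (between the pads) lies 19 mm behind it; z points along the fingers, y is the line along which they close (so a half turn about z gives the same grasp; the last joint's range is limited). The gripper opens to 85 mm and grips with 20 to 120 N. Pads are 22 mm wide; open, the fingers measure 114 mm over their backs; the gripper's body (76 mm by 85 mm) begins 54 mm behind the grasp point. The pads swing forward as they close: fully open they stand 13 mm farther back than shut.
Start: joints at [-1.208, 0.321, -0.07, 1.45, 0.023, 1.371, -0.057], TCP at [0.222, 0.611, 0.231] pointing down, gripper open.
Joint ranges: [-2.86, 2.86], [-0.3, 2.09], [-1.38, 1.24], [0.06, 2.45], [-1.56, 4.7], [0.09, 2.05], [-2.69, 2.69]. Speed limits (rad/s): [2.57, 2.57, 3.14, 3.14, 3.14, 3.14, 3.14].

### API

Orientations are given as a 3x3 rotation matrix whose columns are the frame's x, y, z axes.
In Python, from station import status, viewer, job gives the robot as it stands. The module is installed in compiled form; this text tells all that it offers.
- The arm moves only by the shell command python3 -m creep 'ROWS' [OPENING] [FORCE]. ROWS is JSON, a list of rows, each a list of 2 entries, a list of its own where there are three numbers: the shift along the world's x, y, z in mm, then the turn about the world's z in degrees. A call has 1 to 5 rows; each row shifts and turns the commanded pose from where the row before left it; what a row does not reach is not made up. A row lasts 1/12 s, in which the tool goes at most 41.7 mm and 7.16 degrees, less where a joint would pass 70% of its speed; a pose out of reach is approached as far as the arm can. A call with a gripper value outside its range is refused whole. OPENING is the closure, from 0 (fully open) to 1 (shut), set as the call begins (- or left out, the last holds). The fingers move at their own pace and stop on an object; FORCE is the grip in N (left out, the last holds). Time passes only in rows, so rows that do not move let the fingers close. It gives the time, the measured TCP pose, the force, the opening and the grip force at its end, in the units of the state.
- status.read_state(): the state, without advancing time (a new reading comes with each control period).
- viewer.snapshot(name): name is "scene" or "top" or "wrist"; returns a dict with "color" (480x640x3 uint8, blue, green, red), "depth" (480x640 float32, m along the optical axis (not along the pixel's ray), 0 where there is no reading), "fx", "fy", "cx", "cy" (pixels), "eye" and "rotation" of the camera in the world. Camera axes: x right, y up, looking along -z (the intrinsics and any distortion apply to the point x, -y, -z); pixel columns grow to the right and rows downward; lengths in m; the calibration is good to about 2 mm. A picture is of the moment at which its call begins.
- job.hand_in(): hands the job in; it is judged then, once.
The state is a dict: "t": time; "joint_positions": joint angles; "dq": joint speeds; "effort": joint torques, N m; "position": TCP position; "tool_rot": TCP orientation; "wrist_force": force on the tool from outside, world axes, zero at the start; "torque": the same for the moment, N m; "gripper_width": opening from 0.0 (shut) to 1.0 (fully open); "grasp_force": force on a finger pad.
Only numpy, scipy, OpenCV 4.12 (cv2) and the standard library are available. Lean on these libraries where they do the work, as an engineer would, in place of code of your own. Each camera call takes 0.05 s, during which the arm holds its last target. There are 200 camera calls.

### The job

Check the clamped drawer frame for square with the sliding rule: measure first the diagonal from its front left to its back right corner, then the one from front right to back left, each time laying the rule flat on the frame with its stop against one outer corner and the slide brought up to press lightly on the opposite one for a moment, so gently that measuring does not shift the frame. If the two diagonals differ, push the back of the frame sideways until they are equal to within 4 mm, and stand the rule back on the bench on its two jaws, clear of the drawer; leave the shoe last, hammer and tin where they are.

Things in the scene. Friction and masses are not known exactly. Their poses are not given: they have to be found in the camera images.
- drawer: Wooden drawer frame without bottom: four boards 12 mm thick, 55 mm high on edge on the bench; square, it is 200 mm wide (y) and 150 mm deep (x) outside. Its front board (robot's side) is held by the clamp. Origin: on the bench under the middle of the square frame; x from front to back, y along the front board to its left end as the robot sees it. Diagonal when square: 250 mm.
- back: The frame's back board, 12 x 200 x 55 mm; origin at the middle of its underside, axes as the drawer's; free to grip from above. It shifts only sideways (along y), the side boards swinging with it: about 8 N sideways, or 10 N along a diagonal, moves it, and it stays where left. Starts up to 17 mm left or right of square, or square. Shifting it 1 mm changes the diagonals' difference by about 1.6 mm.
- clamp (a point): Low steel bench clamp on the middle of the front board, fixed with it; this point is the top of its inner jaw, 40 mm above the bench. It is 70 mm wide, stays below the frame's top, reaches 22 mm inward from the front board's outer face and its screw 115 mm outward, towards the robot; its sole plate is 6 mm thick.
- front_left (a point): top outer corner of the frame, front board, left end (y = +100 mm, x = -75 mm in the drawer's frame, 55 mm above the bench)
- front_right (a point): top outer corner of the frame, front board, right end (y = -100 mm, x = -75 mm in the drawer's frame, 55 mm above the bench)
- back_left (a point): top outer corner of the frame, back board, left end (y = +100 mm, x = +75 mm in the drawer's frame when square, 55 mm above the bench)
- back_right (a point): top outer corner of the frame, back board, right end (y = -100 mm, x = +75 mm in the drawer's frame when square, 55 mm above the bench)
- rule: Sliding rule: pale wooden bar 372 x 20 x 8 mm with an aluminium stop and a slide, about 0.27 kg, standing on its two jaws. Origin on the bar's centre line at the height of the jaws' feet; x along the bar from stop to slide, z up. Bar from x = -172 to +200 mm, z = 25 to 33 mm; grip it across its width at x = 0. Laid on the frame, the bar rests on the edges, jaws hanging outside, origin 30 mm above the bench.
- stop (a point): The rule's fixed stop: a 12 mm thick, 44 mm wide aluminium jaw at the bar's end, from the feet to 41 mm above them. This point is in its flat measuring face, 160 mm from the rule's origin (x = -160), on the centre line at the underside of the bar (z = 25 mm); the face looks along the bar to the slide.
- slide: The rule's slide: dark wooden block 30 mm long, 26 mm wide, from the bar up to 60 mm above the feet, over an aluminium jaw 12 x 44 mm, 25 mm deep. Origin in the jaw's measuring face, on the centre line at its foot; axes as the rule's, block and jaw on the +x side, face looking to the stop. Slides with about 0.6 N friction, stays where left; opening between faces 150 to 330 mm, at first 290 to 315.
- last: wooden shoe last, 255 mm long, 95 mm high, a bystander; origin under its middle
- hammer: small hammer lying on the bench, 250 mm long, a bystander; origin under its middle
- tin: small open steel tin, 72 mm wide, 50 mm high, a bystander; origin under its middle

How it is judged:
By the outcome, as a careful person would: the job done as asked, in the order asked, and still so for the second after the job is handed in, with the robot touching nothing.
It also fails if it takes over 72 s, if anything falls off the work surface, if the arm or the gripper's body presses on something with over 40 N, if the wrist force passes 120 N, or if a joint passes its speed limit or range.

## Working session

There is one attempt and no reset: what is moved stays moved. The work goes in short steps, Python scripts to look and compute and a shell command to move; the robot and the scene stay as the last step left them, time stands still between calls to the robot, and variables do not carry over. Pictures are saved under pics/ and viewed, at most 10 in all, crops included, and the job is handed in when it is done.

```bash
mkdir -p pics; cat > h.py <<'E'
import numpy as np, cv2
from station import status, viewer, job
def ray(s,u,v):
    R=np.array(s["rotation"]);d=np.stack([(np.asarray(u,float)-s["cx"])/s["fx"],-(np.asarray(v,float)-s["cy"])/s["fy"],-np.ones(np.shape(u))],-1)
    return d@R.T
def onplane(s,u,v,z):
    d=ray(s,u,v);e=np.array(s["eye"]);t=(z-e[2])/d[...,2]
    return e+d*t[...,None]
def pts(s):
    v,u=np.mgrid[0:480,0:640]
    return np.array(s["eye"])+ray(s,u,v)*s["depth"][...,None]
E
python3 - <<'E'
from h import *
for n in("top","scene"):
    s=viewer.snapshot(n); cv2.imwrite(f"pics/{n}0.png",s["color"]); print(n,s["eye"],s["rotation"],s["fx"],s["cx"],s["cy"],s["depth"].min(),s["depth"].max(), s.keys())
    np.save(f"{n}0.npy",s,allow_pickle=True)
st=status.read_state();print(st)
E
```

```text
top [0.48244883 0.02126493 1.08037398] [[-0.00513626  0.9943479  -0.10604655]
 [-0.99996137 -0.00586358 -0.00654789]
 [-0.0071327   0.10600882  0.99433961]] 564.9669546684655 312.6523159207376 255.7400211324115 0.0 1.9404098 dict_keys(['color', 'depth', 'fx', 'fy', 'cx', 'cy', 'eye', 'rotation'])
scene [ 1.21037451 -0.21106718  0.71280409] [[ 0.36458668 -0.63488343  0.68117515]
 [ 0.9310573   0.25990357 -0.25609069]
 [-0.01445211  0.72758035  0.68587023]] 471.3742788355814 322.6894526958444 233.58405709357444 0.0 2.9863126 dict_keys(['color', 'depth', 'fx', 'fy', 'cx', 'cy', 'eye', 'rotation'])
{'t': 0.1, 'joint_positions': array([-1.20789703,  0.32175497, -0.07011229,  1.45156071,  0.02264935,
        1.37077776, -0.05691046]), 'dq': array([-0.00086268, -0.00341501,  0.00050857, -0.00498371,  0.00096805,
       -0.00124362, -0.00072161]), 'effort': array([-1.01122183e-03, -4.94881904e+01, -3.84771572e-01, -3.15211058e+01,
        1.30174326e-02,  7.47458485e-03, -9.29849733e-06]), 'position': array([0.22203222, 0.61039543, 0.23032526]), 'tool_rot': array([[-9.39802092e-01,  3.41718913e-01, -4.59834336e-04],
       [ 3.41719197e-01,  9.39800652e-01, -1.65083908e-03],
       [-1.31970328e-04, -1.70859624e-03, -9.99998532e-01]]), 'wrist_force': array([-0.23227939, -0.63363718, -0.05199817]), 'torque': array([ 0.04860205, -0.01249448,  0.01827259]), 'grasp_force': 0.0, 'gripper_width': 0.9978149729762243}
```

View pics/top0.png

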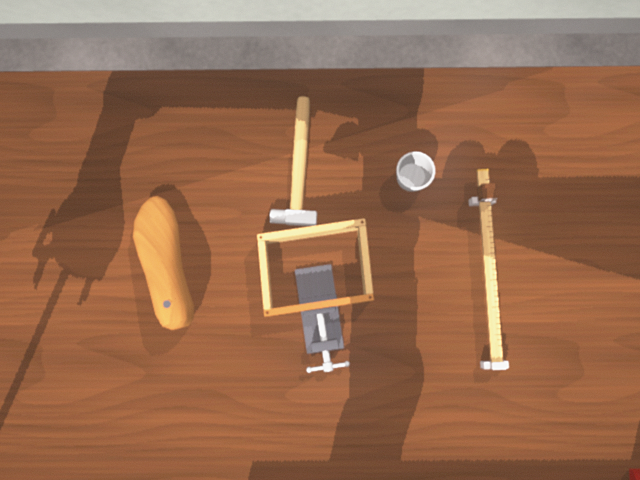

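View pics/scene0.png

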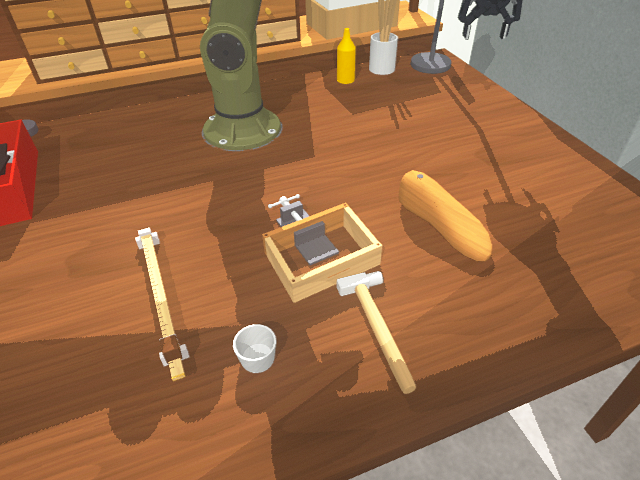

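The top view shows the drawer, with corners near (262,237), (362,222), (371,298) and (267,314), and its clamp below. The rule is on the right, stop at (495,365) and slide at (483,200). The hammer head is at (293,217), just behind the back board, the tin at (416,172) and the last at (163,262). The scene view agrees.

```bash
cat > meas.py <<'E'
from h import *
def frame(s):
    P=pts(s); 
    m=((P[...,2]>.045)&(P[...,2]<.062)&(s["depth"]>0)); m[:, :]&=(P[...,0]>.40)&(P[...,0]<.66)&(P[...,1]>-.13)&(P[...,1]<.17)
    hsv=cv2.cvtColor(s["color"],cv2.COLOR_BGR2HSV); m&=hsv[...,1]>70
    n,l,st,c=cv2.connectedComponentsWithStats(m.astype(np.uint8)); 
    k=1+np.argmax(st[1:,4]); m=(l==k)
    return m,P
def quad(m,s,z=.055):
    cs,_=cv2.findContours(m.astype(np.uint8),cv2.RETR_EXTERNAL,cv2.CHAIN_APPROX_NONE)
    c=max(cs,key=cv2.contourArea); h=cv2.convexHull(c)
    e=1
    while True:
        q=cv2.approxPolyDP(h,e,True)
        if len(q)<=4: break
        e+=.5
    q=q[:,0].astype(float)
    # refine: fit lines to contour points near each side
    cc=c[:,0].astype(float);L=[]
    for i in range(4):
        a,b=q[i],q[(i+1)%4];d=(b-a)/np.linalg.norm(b-a);t=(cc-a)@d;o=np.abs((cc-a)@np.array([-d[1],d[0]]))
        k=(o<3)&(t>6)&(t<np.linalg.norm(b-a)-6)
        vx,vy,x,y=cv2.fitLine(cc[k].astype(np.float32),cv2.DIST_HUBER,0,.01,.01).ravel(); L.append(np.cross([x,y,1],[x+vx,y+vy,1]))
    r=[]
    for i in range(4):
        p=np.cross(L[i-1],L[i]);r.append(p[:2]/p[2])
    r=np.array(r);return r,onplane(s,r[:,0],r[:,1],z)
E
python3 - <<'E'
from meas import *
s=np.load("top0.npy",allow_pickle=True).item()
m,P=frame(s);r,w=quad(m,s);print(m.sum(),r.round(1).tolist(),w.round(4).tolist())
print("sides",[np.linalg.norm(w[i]-w[(i+1)%4]).round(4) for i in range(4)],"diag",np.linalg.norm(w[0]-w[2]),np.linalg.norm(w[1]-w[3]))
print("z med",np.median(P[m][:,2]))
# rule
k=(P[...,1]<-.15)&(P[...,1]>-.45)&(P[...,0]>.2)&(P[...,0]<.75)&(P[...,2]>.02)&(s["depth"]>0)
n,l,st,c=cv2.connectedComponentsWithStats(k.astype(np.uint8))
for i in range(1,n):
    if st[i,4]>30: print(st[i],c[i],P[l==i].min(0).round(3),P[l==i].max(0).round(3))
for lo,hi in((.028,.0345),(.036,.045),(.05,.065)):
    j=k&(P[...,2]>lo)&(P[...,2]<hi); print(lo,j.sum(),P[j].mean(0).round(4) if j.any() else 0,P[j].min(0).round(3) if j.any() else 0,P[j].max(0).round(3) if j.any() else 0)
o=s["color"].copy();o[m]=(0,0,255)
for p in r: cv2.circle(o,tuple(int(t) for t in p.round()),2,(255,0,0),-1)
for a in((.028,.0345,(0,255,0)),(.036,.045,(255,0,0)),(.05,.065,(255,0,255))): o[k&(P[...,2]>a[0])&(P[...,2]<a[1])]=a[2]
cv2.imwrite("pics/o1.png",cv2.resize(o[140:400,240:540],None,fx=2.6,fy=2.3,interpolation=0))
E
```

```text
1973 [[363.9, 218.4], [372.6, 299.1], [264.3, 315.3], [257.3, 234.3]] [[0.6603, -0.0665, 0.055], [0.5123, -0.08, 0.055], [0.4841, 0.116, 0.055], [0.632, 0.1294, 0.055]]
sides [np.float64(0.1485), np.float64(0.1979), np.float64(0.1485), np.float64(0.198)] diag 0.25363500100122083 0.24115975397569359
z med 0.0544546743275065
[407 171  28  20 131] [423.66412214 181.89312977] [ 0.717 -0.199  0.02 ] [ 0.75  -0.151  0.055]
[ 471  173   37  196 2580] [489.40813953 268.97093023] [ 0.386 -0.328  0.02 ] [ 0.75  -0.272  0.066]
0.028 1475 [ 0.56   -0.2988  0.0323] [ 0.386 -0.327  0.028] [ 0.75  -0.151  0.034]
0.036 319 [ 0.5307 -0.292   0.0385] [ 0.387 -0.32   0.036] [ 0.75  -0.153  0.045]
0.05 299 [ 0.7107 -0.2794  0.0585] [ 0.694 -0.309  0.05 ] [ 0.745 -0.151  0.065]
```

View pics/o1.png

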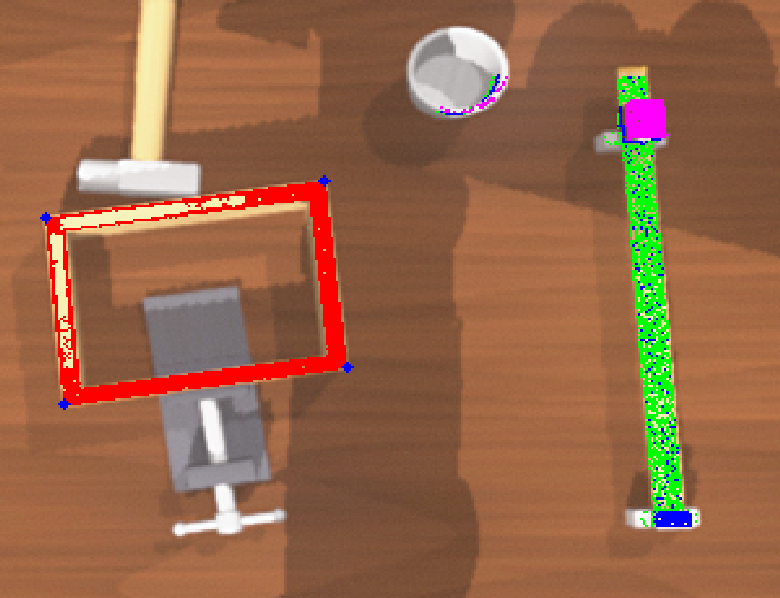

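The mask fits the frame outline: FL-BR is about 253.6 mm and FR-BL about 241.2 mm. Next I'll get the rule's pose.

```bash
python3 - <<'E'
from h import *
for n in("top0","scene0"):
    s=np.load(n+".npy",allow_pickle=True).item();P=pts(s)
    k=(P[...,1]<-.2)&(P[...,1]>-.36)&(P[...,0]>.42)&(P[...,0]<.68)&(abs(P[...,2]-.033)<.004)&(s["depth"]>0)
    k=cv2.erode(k.astype(np.uint8),np.ones((3,1)))>0
    vx,vy,x,y=cv2.fitLine(P[k][:,:2].astype(np.float32),cv2.DIST_HUBER,0,.001,.001).ravel()
    if vx<0: vx,vy=-vx,-vy
    d=np.array([vx,vy]);o=np.array([x,y]);nn=np.array([-vy,vx])
    a=(P[...,0]>.3)&(P[...,0]<.85)&(s["depth"]>0)&(abs((P[...,:2]-o)@nn)<.03)&(P[...,2]>.018)
    t=(P[a][:,:2]-o)@d; w=(P[a][:,:2]-o)@nn; z=P[a][:,2]
    st=t[(z>.037)&(z<.046)&(t<-.1)];sl=t[(z>.053)]
    print(n,"yaw",np.degrees(np.arctan2(vy,vx)),"bar",t.min(),t.max(),"stoptop",st.min(),st.max(),"block",sl.min(),sl.max(),np.median(z[abs(w)<.005]))
    for e in(t.min()+.172,t.max()-.2,(st.min()+st.max())/2+.166): print((o+e*d).round(4))
    print("width",[np.percentile(w[(abs(t)<.05)],q).round(4) for q in(1,50,99)])
E
```

```text
top0 yaw 2.1191084 bar -0.16040125327785854 0.21179891054655098 stoptop -0.15994792272098488 -0.11500011114315117 block 0.14795825553350395 0.17856682477670058 0.03389544542635914
[ 0.5581 -0.3002]
[ 0.5583 -0.3002]
[ 0.575  -0.2996]
width [np.float64(-0.0104), np.float64(0.0005), np.float64(0.0103)]
scene0 yaw 2.0233364 bar -0.1733975126687518 0.19982867437155158 stoptop -0.1733975126687518 -0.15960354077512454 block 0.13501814484451635 0.16794974807197738 0.03325883730921669
[ 0.5566 -0.3005]
[ 0.5578 -0.3004]
[ 0.5575 -0.3004]
width [np.float64(-0.01), np.float64(0.0001), np.float64(0.0098)]
```

```bash
python3 -m creep '[[[30,-30,0],-7],[[30,-30,0],-7],[[30,-30,0],-7],[[25,-33,0],-7],[[25,-33,0],-7]]' 0; python3 -m creep '[[[25,-33,0],-7],[[25,-33,0],-7],[[22,-34,0],-7],[[22,-34,0],-7],[[20,-36,0],-7]]'
```

```text
t: 0.52
position: [0.3616, 0.4545, 0.2308]
tool_rot: [[-0.569, 0.823, -0.0], [0.823, 0.569, -0.001], [-0.0, -0.001, -1.0]]
wrist_force: [1.4, -0.1, -0.1]
gripper_width: 1.003
grasp_force: 0.0
t: 0.93
position: [0.4753, 0.2847, 0.231]
tool_rot: [[0.006, 1.0, -0.0], [1.0, -0.006, -0.0], [-0.0, -0.0, -1.0]]
wrist_force: [1.1, 0.6, -0.2]
gripper_width: 1.004
grasp_force: 0.0
```

```bash
python3 -m creep '[[[6,-41,0],-6.3],[[6,-41,0],-6.3],[[6,-41,0],-6.3],[[6,-41,0],-6.3],[[6,-41,0],-6.3]]' >/dev/null; python3 -m creep '[[[6,-41,0],-6.3],[[6,-41,0],-6.3],[[6,-41,0],-6.3],[[6,-41,0],-6.3],[[6,-41,0],-6.3]]'  >/dev/null;  python3 -m creep '[[[6,-41,0],-6.3],[[6,-41,0],-6.3],[[6,-41,0],-6.3],[[4,-41,0],-6.3],[[0,0,0],0]]' 
python3 - <<'E'
from h import *
s=viewer.snapshot("wrist");cv2.imwrite("pics/w1.png",s["color"]);np.save("w1.npy",s,allow_pickle=True)
P=pts(s);print(s["eye"],P[240,320],status.read_state()["position"])
k=(abs(P[...,1]+.3)<.05)&(P[...,0]>.45)&(P[...,0]<.66)&(abs(P[...,2]-.033)<.005)&(s["depth"]>0)
print(k.sum())
if k.sum()>50:
    vx,vy,x,y=cv2.fitLine(P[k][:,:2].astype(np.float32),cv2.DIST_HUBER,0,.001,.001).ravel();print(np.degrees(np.arctan(vy/vx)),y+(0.558-x)*vy/vx)
E
```

```text
t: 2.18
position: [0.5534, -0.2977, 0.2306]
tool_rot: [[1.0, 0.016, -0.003], [0.016, -1.0, -0.008], [-0.003, 0.008, -1.0]]
wrist_force: [-2.5, -0.3, -0.2]
gripper_width: 0.999
grasp_force: 0.0
[ 0.62047844 -0.29422573  0.37395264] [ 0.53259937 -0.29850266  0.03484431] [ 0.55413883 -0.29346104  0.23048583]
5618
2.0713568 -0.29876268
```

View pics/w1.png

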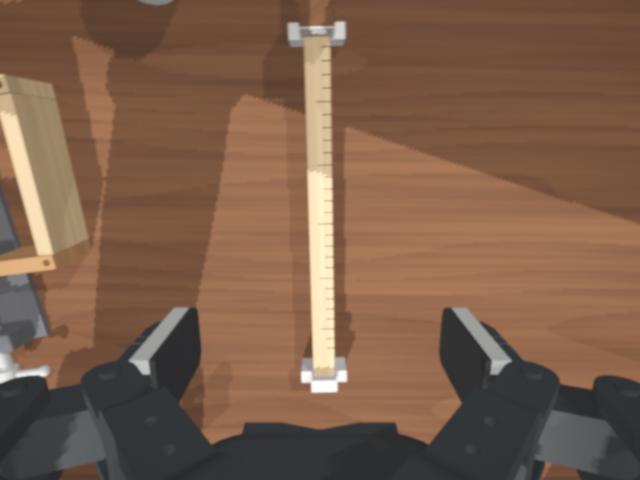

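The wrist view shows the rule centred between the fingers, stop at (324,375) and slide at (317,33). I'll descend and grip.

```bash
python3 -m creep '[[[4,-6,-38],1.2],[[0,0,-41],0],[[0,0,-41],0],[[0,0,-41],0],[[0,0,-35],0]]' >/dev/null; python3 -m creep '[[[0,0,-17],0],[[0,0,-7],0],[[0,0,0],0],[[0,0,0],0]]'; python3 -m creep '[[[0,0,0],0],[[0,0,0],0],[[0,0,0],0],[[0,0,0],0],[[0,0,0],0]]' 1 30;python3 -m creep '[[[0,0,0],0],[[0,0,0],0],[[0,0,0],0]]'
```

```text
t: 2.98
position: [0.5614, -0.2932, 0.0122]
tool_rot: [[0.999, 0.054, 0.001], [0.054, -0.999, -0.0], [0.001, 0.0, -1.0]]
wrist_force: [0.4, -0.1, 0.4]
gripper_width: 1.003
grasp_force: 0.0
t: 3.4
position: [0.5611, -0.2942, 0.0122]
tool_rot: [[0.999, 0.053, 0.001], [0.053, -0.999, -0.001], [0.001, 0.001, -1.0]]
wrist_force: [0.4, -2.7, 1.9]
gripper_width: 0.303
grasp_force: 1.1
t: 3.65
position: [0.5611, -0.2944, 0.0123]
tool_rot: [[0.999, 0.052, 0.001], [0.052, -0.999, -0.001], [0.001, 0.001, -1.0]]
wrist_force: [-0.9, -1.5, 5.3]
gripper_width: 0.227
grasp_force: 31.1
```

```bash
python3 -m creep '[[[0,0,20],0],[[0,0,30],0],[[0,0,36],0],[[0,0,36],0],[[0,0,30],0]]'; python3 -m creep '[[[-1,18,0],6.9],[[-1,18,0],6.9],[[-1,18,0],6.9],[[-1,18,0],6.9],[[-1,18,0],6.9]]' >/dev/null;python3 -m creep '[[[-1,18,0],6.9],[[-1,18,0],6.9],[[-1,18,0],6.9],[[-1,18,0],6.9],[[-1,18,0],6.9]]' >/dev/null;python3 -m creep '[[[-1,18,0],6.9],[[-1,18,0],6.9],[[-1,18,0],6.9],[[-1,18,0],6.9],[[-1,18,0],6.9]]' >/dev/null;python3 -m creep '[[[-1,18,0],6.9],[[-1,18,0],6.9],[[-1,18,0],6.9],[[-1,18,0],6.9],[[0,0,0],0]]'
python3 - <<'E'
from h import *
s=viewer.snapshot("wrist");cv2.imwrite("pics/w2.png",s["color"]);np.save("w2.npy",s,allow_pickle=True)
s=viewer.snapshot("top");np.save("top2.npy",s,allow_pickle=True)
cv2.imwrite("pics/t2.png",s["color"]);st=status.read_state();print(st["position"],st["tool_rot"][:,1],st["wrist_force"])
E
```

```text
t: 4.07
position: [0.5601, -0.2929, 0.1645]
tool_rot: [[0.999, 0.053, -0.001], [0.053, -0.999, 0.001], [-0.001, -0.001, -1.0]]
wrist_force: [0.7, 0.1, -2.6]
gripper_width: 0.226
grasp_force: 30.2
t: 5.73
position: [0.5399, 0.0539, 0.1619]
tool_rot: [[-0.704, 0.71, -0.003], [0.71, 0.704, 0.003], [0.004, -0.001, -1.0]]
wrist_force: [-0.3, 1.4, -1.4]
gripper_width: 0.225
grasp_force: 29.9
[0.54048878 0.04919198 0.16222595] [ 0.71748571  0.69656999 -0.00212211] [-1.11817892 -1.21183889 -2.28304551]
```

View pics/w2.png

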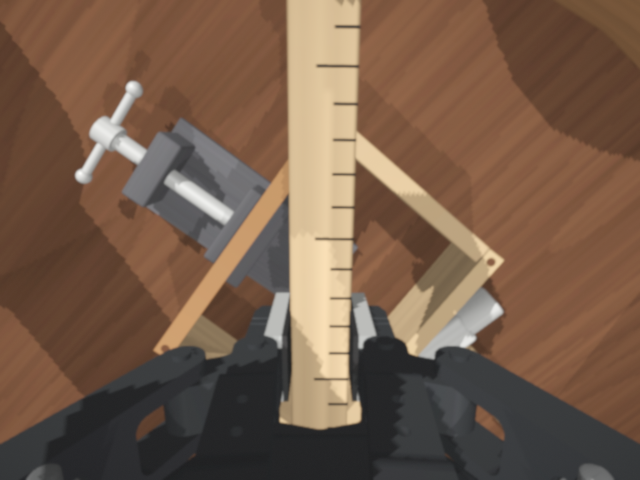

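```bash
cat > rulepose.py <<'E'
from h import *
def along(s,tcp,deg,zlo,zhi,half=.03):
    P=pts(s);d=np.array([np.cos(np.radians(deg)),np.sin(np.radians(deg))]);n=np.array([-d[1],d[0]])
    q=P[...,:2]-np.array(tcp)[:2];t=q@d;w=q@n
    k=(s["depth"]>0)&(abs(w)<half)&(abs(t)<.3)&(P[...,2]>zlo)&(P[...,2]<zhi)
    return t[k],w[k],P[...,2][k],k
E
python3 - <<'E'
from rulepose import *
s=np.load("top2.npy",allow_pickle=True).item()
t,w,z,k=along(s,[.5405,.0492],134.15,.15,.24)
for a in np.arange(-.2,.24,.02):
    j=(t>=a)&(t<a+.02)
    if j.sum()>5: print(round(a,2),j.sum(),w[j].min().round(4),np.median(w[j]).round(4),w[j].max().round(4),z[j].min().round(3),np.median(z[j]).round(3),z[j].max().round(3),t[j].min().round(4),t[j].max().round(4))
E
```

```text
-0.18 289 -0.0226 0.0008 0.0211 0.15 0.182 0.195 -0.1757 -0.16
-0.16 154 -0.0103 -0.0008 0.0091 0.175 0.183 0.187 -0.1599 -0.1401
-0.14 155 -0.0112 -0.0008 0.0086 0.179 0.183 0.188 -0.1398 -0.12
-0.12 160 -0.0109 -0.0006 0.0088 0.179 0.183 0.187 -0.1197 -0.1001
-0.1 143 -0.0105 -0.0001 0.0089 0.177 0.183 0.187 -0.1 -0.0807
-0.08 23 -0.0013 0.0059 0.0089 0.176 0.182 0.187 -0.0798 -0.0723
0.1 34 -0.0115 -0.007 0.002 0.18 0.182 0.186 0.1114 0.12
0.12 292 -0.0232 -0.0012 0.0202 0.151 0.183 0.213 0.1201 0.1399
0.14 273 -0.0233 -0.0001 0.0202 0.157 0.209 0.215 0.14 0.1599
0.16 139 -0.0139 -0.002 0.0108 0.177 0.183 0.213 0.1603 0.18
0.18 142 -0.0118 -0.0016 0.0081 0.175 0.183 0.186 0.1802 0.1972
```

View pics/t2.png

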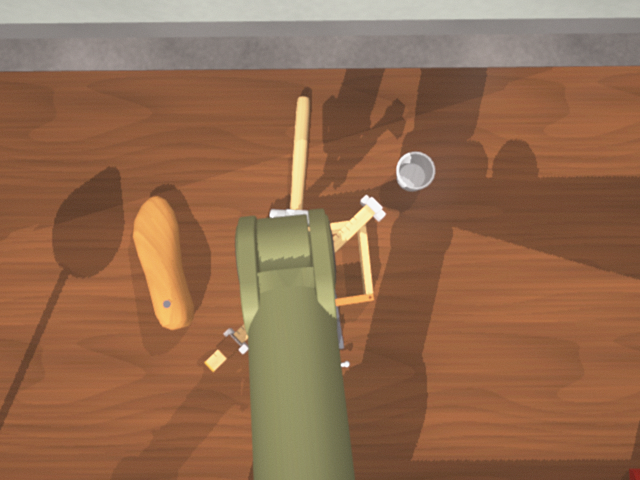

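The top view shows the rule in the hand, stop at (372,208) beyond the back right corner and slide at (237,340). The TCP sits 3 mm from the rule's origin and 12 mm above its feet.

```bash
python3 -m creep '[[[6,-2,0],0],[[6,-2,0],0],[[0,0,0],0]]'; python3 -m creep '[[[0,0,-30],0],[[0,0,-35],0],[[0,0,-30],0],[[0,0,-12],0],[[0,0,0],0]]'; python3 -m creep '[[[0,0,0],0],[[0,0,0],0]]'
```

```text
t: 6.08
position: [0.555, 0.0425, 0.1633]
tool_rot: [[-0.694, 0.72, 0.001], [0.72, 0.694, -0.001], [-0.002, 0.0, -1.0]]
wrist_force: [-0.5, -0.6, -2.6]
gripper_width: 0.224
grasp_force: 30.1
t: 6.5
position: [0.5509, 0.0434, 0.0531]
tool_rot: [[-0.695, 0.719, -0.007], [0.719, 0.695, -0.002], [0.003, -0.006, -1.0]]
wrist_force: [-0.4, -0.5, -2.3]
gripper_width: 0.227
grasp_force: 30.1
t: 6.67
position: [0.5554, 0.0443, 0.0584]
tool_rot: [[-0.696, 0.718, 0.004], [0.718, 0.696, 0.0], [-0.002, 0.003, -1.0]]
wrist_force: [0.8, -0.4, -2.7]
gripper_width: 0.226
grasp_force: 30.1
```

```bash
python3 -m creep '[[[0,0,-8],0],[[0,0,-6],0],[[0,0,0],0],[[0,0,0],0]]'; python3 -m creep '[[[-2,2.1,0],0],[[-1.4,1.4,0],0],[[0,0,0],0],[[0,0,0],0]]'|head -4|tail -3; python3 -m creep '[[[-0.7,0.7,0],0],[[0,0,0],0],[[0,0,0],0]]'|head -4|tail -3
```

```text
t: 7.0
position: [0.5536, 0.0445, 0.0425]
tool_rot: [[-0.696, 0.718, 0.0], [0.718, 0.696, 0.0], [0.0, 0.0, -1.0]]
wrist_force: [-0.5, 0.3, -3.2]
gripper_width: 0.227
grasp_force: 30.2
position: [0.55, 0.0483, 0.0424]
tool_rot: [[-0.696, 0.718, 0.0], [0.718, 0.696, 0.0], [0.0, 0.0, -1.0]]
wrist_force: [-0.1, -0.8, -2.1]
position: [0.5494, 0.0487, 0.0424]
tool_rot: [[-0.696, 0.718, 0.0], [0.718, 0.696, 0.0], [-0.0, 0.0, -1.0]]
wrist_force: [1.6, 0.2, -2.1]
```

```bash
for i in 1; do python3 -m creep '[[[-0.4,0.4,0],0],[[0,0,0],0],[[0,0,0],0]]'|grep -E "pos|force: \["; python3 -c "
from h import *
f=np.array([status.read_state()['wrist_force'] for _ in range(5)]);print(f.round(2))"; done;  python3 -m creep '[[[-0.4,0.4,0],0],[[0,0,0],0],[[0,0,0],0]]'|grep -E "pos|force: \["
```

```text
position: [0.549, 0.0491, 0.0423]
wrist_force: [-0.0, 0.3, -3.4]
[[-0.02  0.28 -3.42]
 [-0.02  0.28 -3.42]
 [-0.02  0.28 -3.42]
 [-0.02  0.28 -3.42]
 [-0.02  0.28 -3.42]]
position: [0.5486, 0.0495, 0.0423]
wrist_force: [-1.0, 0.8, -3.2]
```

```bash
python3 -m creep '[[[-0.4,0.4,0],0],[[0,0,0],0]]'|grep -E "pos|force: \["; python3 -m creep '[[[-0.4,0.4,0],0],[[0,0,0],0]]'|grep -E "pos|force: \["; python3 -m creep '[[[-0.4,0.4,0],0],[[0,0,0],0]]'|grep -E "pos|force: \["
python3 - <<'E'
from rulepose import *
s=viewer.snapshot("top");np.save("top3.npy",s,allow_pickle=True);cv2.imwrite("pics/t3.png",cv2.resize(s["color"][170:370,190:400],None,fx=3.5,fy=3,interpolation=cv2.INTER_CUBIC))
E
```

```text
position: [0.5482, 0.0499, 0.0423]
wrist_force: [-0.1, 0.1, -2.8]
position: [0.5478, 0.0504, 0.0423]
wrist_force: [-0.2, 0.2, -2.0]
position: [0.5474, 0.0508, 0.0423]
wrist_force: [0.5, -0.3, -2.6]
```

View pics/t3.png

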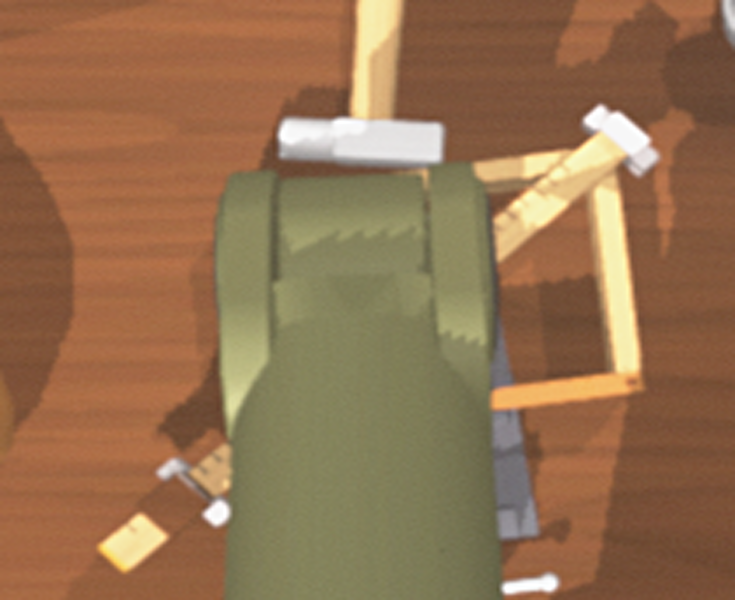

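The stop sits just beyond the back right corner (crop 610,150) and is laterally centred. I'll keep closing in.

```bash
python3 -m creep '[[[-0.4,0.4,0],0],[[0,0,0],0]]'|grep -E "pos|force: \["; python3 -m creep '[[[-0.4,0.4,0],0],[[0,0,0],0]]'|grep -E "pos|force: \["; python3 -m creep '[[[-0.4,0.4,0],0],[[0,0,0],0]]'|grep -E "pos|force: \["
```

```text
position: [0.547, 0.0511, 0.0423]
wrist_force: [0.6, 0.0, -2.6]
position: [0.5466, 0.0516, 0.0424]
wrist_force: [0.4, 0.4, -3.0]
position: [0.5464, 0.0517, 0.0424]
wrist_force: [0.9, -1.0, -3.5]
```

```bash
python3 -m creep '[[[-0.2,0.2,0],0],[[0,0,0],0]]'|grep -E "pos|force: \["; python3 -m creep '[[[0,0,0],0],[[0,0,0],0]]'|grep -E "pos|force: \["
```

```text
position: [0.5464, 0.0518, 0.0424]
wrist_force: [1.5, -1.9, -1.6]
position: [0.5464, 0.0518, 0.0424]
wrist_force: [1.6, -1.3, -3.2]
```

```bash
python3 -m creep '[[[0,0,-0.5],0],[[0,0,0],0]]'|grep -E "pos|force: \["; python3 -m creep '[[[0,0,-0.5],0],[[0,0,0],0]]'|grep -E "pos|force: \["; python3 -m creep '[[[0,0,-0.5],0],[[0,0,0],0]]'|grep -E "pos|force: \["
```

```text
position: [0.5464, 0.0518, 0.0423]
wrist_force: [0.2, -1.3, 0.7]
position: [0.5464, 0.0518, 0.0422]
wrist_force: [-1.6, -3.3, 4.9]
position: [0.5464, 0.0518, 0.0422]
wrist_force: [-2.6, -2.6, 9.6]
```

```bash
python3 -m creep '[[[0,0,1],0],[[0,0,0],0]]'|grep -E "pos|force: \["; python3 -m creep '[[[0,0,0],0],[[0,0,0],0],[[0,0,0],0]]' 0.55; python3 -m creep '[[[0,0,15],0],[[0,0,30],0],[[0,0,30],0],[[0,0,0],0]]' |grep -E "t:|pos|force: \["
```

```text
position: [0.5465, 0.0519, 0.0422]
wrist_force: [1.5, -3.1, 2.2]
t: 10.38
position: [0.5457, 0.0528, 0.0415]
tool_rot: [[-0.697, 0.718, -0.001], [0.718, 0.697, 0.001], [0.001, -0.0, -1.0]]
wrist_force: [0.2, 0.4, 0.3]
gripper_width: 0.45
grasp_force: 0.0
t: 10.72
position: [0.5498, 0.0529, 0.1225]
tool_rot: [[-0.696, 0.718, 0.009], [0.718, 0.696, 0.003], [-0.005, 0.008, -1.0]]
wrist_force: [2.0, -0.1, 0.9]
```

```bash
python3 -m creep '[[[-20,20,0],0],[[-29,29,0],0],[[-29,29,0],0],[[-29,29,0],0],[[-22,22,0],0]]' 1 >/dev/null;  python3 -m creep '[[[-6,5,0],0],[[0,0,-10],0],[[0,0,0],0],[[0,0,0],0]]'; python3 - <<'E'
from h import *
s=viewer.snapshot("wrist");cv2.imwrite("pics/w4.png",s["color"]);np.save("w4.npy",s,allow_pickle=True);st=status.read_state();print(st["position"],st["gripper_width"])
E
```

```text
t: 11.47
position: [0.4115, 0.1845, 0.106]
tool_rot: [[-0.695, 0.719, -0.001], [0.719, 0.695, -0.001], [-0.0, -0.002, -1.0]]
wrist_force: [0.2, 0.9, 0.3]
gripper_width: 0.001
grasp_force: 0.0
[0.41192875 0.18457596 0.1063364 ] -0.0006818459266295503
```

```bash
cat > rp.py <<'E'
from rulepose import *
# rule laid on frame: bar top z=.063, block top .090, stop top .071
def laid(s,o,deg):
    P=pts(s);ok=s["depth"]>0
    for _ in range(3):
        t,w,z,k=along(s,o,deg,.057,.069,.014)
        j=(t>-.15)&(t<.08)
        q=P[k][:,:2][j]; vx,vy,x,y=cv2.fitLine(q.astype(np.float32),cv2.DIST_HUBER,0,.001,.001).ravel()
        d0=np.array([np.cos(np.radians(deg)),np.sin(np.radians(deg))]);d=np.array([vx,vy]); d=d if d@d0>0 else -d
        deg=np.degrees(np.arctan2(d[1],d[0])); c=np.array([x,y]); o=c+((np.array(o)[:2]-c)@d)*d
    t,w,z,k=along(s,o,deg,.057,.069,.014)
    ts=along(s,o,deg,.066,.078,.024);tb=along(s,o,deg,.082,.098,.02)
    a=ts[0][ts[0]<-.12]
    return deg,o,t.min(),t.max(),(a.min(),a.max()) if len(a) else None,(np.percentile(tb[0],[2,98]),np.median(tb[1]),len(tb[0]))
E
python3 - <<'E'
from rp import *
s=viewer.snapshot("top");np.save("top4.npy",s,allow_pickle=True);cv2.imwrite("pics/t4.png",s["color"])
print(laid(s,[.5485,.0496],134.1))
E
```

```text
(np.float32(133.80676), array([0.5485548 , 0.04965258]), np.float64(-0.17369838807956273), np.float64(0.18319043897257545), (np.float64(-0.17369838807956273), np.float64(-0.12061682448377502)), (array([0.13488914, 0.16401222]), np.float64(-0.0003833083944842859), 269))
```

```bash
python3 -m creep '[[[2.5,2.5,-10],-0.3],[[0,0,-18],0],[[0,0,-10],0],[[0,0,0],0],[[0,0,0],0]]' | grep -E "pos|force: \["; python3 -m creep '[[[4,-4,0],0],[[4,-4,0],0],[[4,-4,0],0],[[0,0,0],0],[[0,0,0],0]]'| grep -E "pos|force: \["
```

```text
position: [0.4132, 0.1879, 0.068]
wrist_force: [-0.8, -0.4, 0.0]
position: [0.4262, 0.1762, 0.0693]
wrist_force: [-0.6, -0.0, -0.0]
```

```bash
python3 -m creep '[[[2,-2.1,0],0],[[2.8,-2.9,0],0],[[2.8,-2.9,0],0],[[2.8,-2.9,0],0],[[2.8,-2.9,0],0]]'| grep -E "pos|force: \["; python3 -m creep '[[[2.8,-2.9,0],0],[[2.8,-2.9,0],0],[[2,-2.1,0],0],[[1.4,-1.4,0],0],[[0,0,0],0]]'| grep -E "pos|force: \["
python3 - <<'E'
from rp import *
s=viewer.snapshot("top");np.save("top5.npy",s,allow_pickle=True)
print(laid(s,[.5485,.0496],134.1),(status.read_state()["position"][:2]-np.array([.54855,.04965]))@np.array([-.692,.722]))
E
```

```text
position: [0.4391, 0.1626, 0.0689]
wrist_force: [-0.0, -0.0, 0.4]
position: [0.4482, 0.1531, 0.0688]
wrist_force: [-0.2, 0.4, -0.9]
(np.float32(133.83191), array([0.54854888, 0.04964694]), np.float64(-0.17380798974615644), np.float64(0.10220082503418595), (np.float64(-0.17380798974615644), np.float64(-0.12194653553062956)), (array([0.1020561 , 0.11846249]), np.float64(0.0010726722169050007), 138)) 0.14442120796147268
```

```bash
python3 -m creep '[[[1,-1,0],0],[[1,-1,0],0],[[1,-1,0],0],[[0.7,-0.7,0],0],[[0,0,0],0]]'| grep -E "pos|force: \["; python3 -m creep '[[[0.4,-0.4,0],0],[[0.4,-0.4,0],0],[[0,0,0],0]]'| grep -E "pos|force: \[";  python3 -m creep '[[[0.4,-0.4,0],0],[[0.4,-0.4,0],0],[[0,0,0],0]]'| grep -E "pos|force: \["
```

```text
position: [0.4515, 0.1497, 0.0688]
wrist_force: [-1.0, -0.2, -0.4]
position: [0.4523, 0.149, 0.0688]
wrist_force: [-0.8, -0.1, 0.1]
position: [0.4531, 0.1482, 0.0688]
wrist_force: [-1.0, -0.5, -0.2]
```

```bash
python3 -m creep '[[[0.35,-0.35,0],0],[[0.35,-0.35,0],0],[[0,0,0],0]]'| grep -E "pos|force: \["; python3 -m creep '[[[0.3,-0.3,0],0],[[0,0,0],0]]'| grep -E "pos|force: \[";  python3 -m creep '[[[0.3,-0.3,0],0],[[0,0,0],0]]'| grep -E "pos|force: \["; python3 -m creep '[[[0.3,-0.3,0],0],[[0,0,0],0]]'| grep -E "pos|force: \["
```

```text
position: [0.4538, 0.1475, 0.0688]
wrist_force: [-0.6, 0.1, 0.6]
position: [0.4541, 0.1472, 0.0689]
wrist_force: [-0.3, -0.1, -0.9]
position: [0.4544, 0.1469, 0.0688]
wrist_force: [-0.7, 0.7, 0.6]
position: [0.4545, 0.1469, 0.0689]
wrist_force: [-2.3, 1.3, 0.5]
```

```bash
python3 -m creep '[[[0.2,-0.2,0],0],[[0,0,0],0]]'| grep -E "pos|force: \["; python3 -m creep '[[[0,0,0],0],[[0,0,0],0]]'| grep -E "t:|pos|force: \["; python3 -m creep '[[[0,0,0],0],[[0,0,0],0]]'| grep -E "t:|pos|force: \["
python3 - <<'E'
from rp import *
s=viewer.snapshot("top");np.save("top6.npy",s,allow_pickle=True)
print(laid(s,[.5485,.0496],134.1))
w=viewer.snapshot("scene");np.save("sc6.npy",w,allow_pickle=True)
cv2.imwrite("pics/sc6.png",cv2.resize(w["color"][170:330,220:440],None,fx=3.5,fy=3.5,interpolation=cv2.INTER_CUBIC))
E
```

```text
position: [0.4545, 0.1469, 0.0689]
wrist_force: [-2.4, 1.6, 1.7]
t: 15.28
position: [0.4545, 0.1469, 0.0689]
tool_rot: [[-0.693, 0.721, -0.0], [0.721, 0.693, 0.0], [0.001, -0.0, -1.0]]
wrist_force: [-3.7, 1.6, 0.9]
t: 15.45
position: [0.4546, 0.1468, 0.0689]
tool_rot: [[-0.693, 0.721, -0.0], [0.721, 0.693, 0.0], [0.001, -0.0, -1.0]]
wrist_force: [-3.6, 2.6, 1.3]
(np.float32(133.81099), array([0.54856457, 0.049662  ]), np.float64(-0.17350831810292816), np.float64(0.09340377070165896), (np.float64(-0.17350831810292816), np.float64(-0.12088175120075925)), (array([0.09362019, 0.10804868]), np.float64(0.0010911869787570275), 121))
```

View pics/sc6.png

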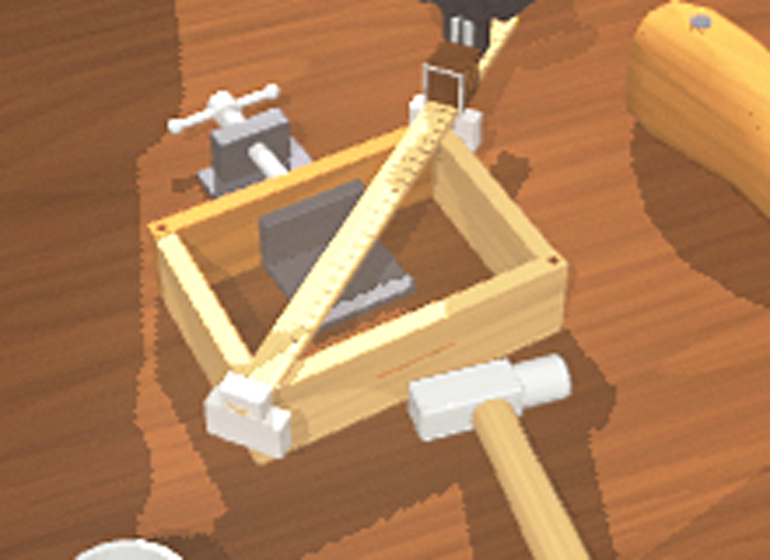

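The scene crop shows the rule on the frame, stop touching the back right corner (crop 260,400) and slide jaw on the front left one (crop 450,125). Diagonal 1 is about 254 mm. I'll retreat, turn the hand half round and regrip the bar.

```bash
python3 -m creep '[[[-5,5,0],0],[[-7,7,10],0],[[0,0,25],0],[[0,0,25],0],[[0,0,0],0]]' 0.55| grep -E "pos|force: \["; T='[[[4.3,-4.4,0],-7],[[4.3,-4.4,0],-7],[[4.3,-4.4,0],-7],[[4.3,-4.4,0],-7],[[4.3,-4.4,0],-7]]' ; python3 -m creep '[[[4.3,-4.4,0],-7],[[4.3,-4.4,0],-7],[[4.3,-4.4,0],-7],[[4.3,-4.4,0],-7],[[4.3,-4.4,0],-7]]'>/dev/null;python3 -m creep '[[[4.3,-4.4,0],-7],[[4.3,-4.4,0],-7],[[4.3,-4.4,0],-7],[[4.3,-4.4,0],-7],[[4.3,-4.4,0],-7]]'>/dev/null;python3 -m creep '[[[4.3,-4.4,0],-7],[[4.3,-4.4,0],-7],[[4.3,-4.4,0],-7],[[4.3,-4.4,0],-7],[[4.3,-4.4,0],-7]]'>/dev/null;python3 -m creep '[[[4.3,-4.4,0],-7],[[4.3,-4.4,0],-7],[[4.3,-4.4,0],-7],[[4.3,-4.4,0],-7],[[4.3,-4.4,0],-7]]'>/dev/null;python3 -m creep '[[[4.3,-4.4,0],-7],[[4.3,-4.4,0],-7],[[4.3,-4.4,0],-7],[[4.3,-4.4,0],-7],[[0,0,0],-7]]'>/dev/null;python3 -m creep '[[[0,0,0],-5],[[0,0,0],0],[[0,0,0],0]]'; python3 -c "
from h import *
s=status.read_state();print(s['position'],s['joint_positions'],np.degrees(np.arctan2(s['tool_rot'][1,1],s['tool_rot'][0,1])))"
```

```text
position: [0.4465, 0.1593, 0.1335]
wrist_force: [1.3, -0.5, -0.5]
t: 18.3
position: [0.5462, 0.0525, 0.1285]
tool_rot: [[0.694, -0.72, 0.0], [-0.72, -0.694, -0.001], [0.001, 0.0, -1.0]]
wrist_force: [-0.6, 0.6, 0.3]
gripper_width: 0.448
grasp_force: 0.0
[0.54617945 0.05245132 0.1285247 ] [-0.61723922  0.19414467  0.52672359  1.85017462 -0.10656635  1.12506902
 -2.42720154] -136.05156877904508
```

```bash
python3 -m creep '[[[0,-0.5,-20],0],[[0,0,-30],0],[[0,0,-24],0],[[0,0,-8],0],[[0,0,0],0]]'>/dev/null; python3 -m creep '[[[0,0,-3],0],[[0,0,0],0],[[0,0,0],0]]'|grep -E "pos|force: \["; python3 -m creep '[[[0,0,0],0],[[0,0,0],0],[[0,0,0],0],[[0,0,0],0]]' 1 30; python3 -m creep '[[[0,0,4],0],[[0,0,12],0],[[0,0,25],0],[[0,0,20],0],[[0,0,0],0]]'
```

```text
position: [0.5473, 0.0525, 0.0452]
wrist_force: [0.2, 0.7, 1.4]
t: 19.3
position: [0.5469, 0.0525, 0.045]
tool_rot: [[0.692, -0.722, 0.002], [-0.722, -0.692, 0.001], [0.001, -0.002, -1.0]]
wrist_force: [-0.9, 0.8, 7.0]
gripper_width: 0.228
grasp_force: 30.2
t: 19.72
position: [0.5493, 0.0513, 0.1088]
tool_rot: [[0.691, -0.723, 0.007], [-0.723, -0.691, 0.001], [0.005, -0.006, -1.0]]
wrist_force: [3.1, -1.5, -1.5]
gripper_width: 0.226
grasp_force: 30.0
```

```bash
python3 -m creep '[[[0.2,-3.7,0],5],[[0.2,-3.7,0],7],[[0.2,-3.7,0],7],[[0.2,-3.7,0],7],[[0.2,-3.7,0],7]]'>/dev/null;python3 -m creep '[[[0.2,-3.7,0],7],[[0.2,-3.7,0],7],[[0.2,-3.7,0],7],[[0.2,-3.7,0],7],[[0.2,-3.7,0],7]]'>/dev/null;python3 -m creep '[[[0.2,-3.7,0],7],[[0.2,-3.7,0],7],[[0.2,-3.7,0],7],[[0.2,-3.7,0],7],[[0.2,-3.7,0],6]]'>/dev/null;python3 -m creep '[[[0.2,-3.5,0],4.6],[[0,0,0],0],[[0,0,0],0]]'
python3 - <<'E'
from rulepose import *
st=status.read_state();p=st["position"];a=np.degrees(np.arctan2(st["tool_rot"][1,1],st["tool_rot"][0,1]))-90
s=viewer.snapshot("top");np.save("top7.npy",s,allow_pickle=True);cv2.imwrite("pics/t7.png",s["color"])
h=p[2]-.015
print(p,a,"F",st["wrist_force"])
t,w,z,k=along(s,p,a,h+.015,h+.075)
for u in np.arange(-.2,.22,.02):
    j=(t>=u)&(t<u+.02)
    if j.sum()>5: print(round(u,2),j.sum(),w[j].min().round(4),np.median(w[j]).round(4),w[j].max().round(4),(z[j].max()-h).round(3),(np.median(z[j])-h).round(3),t[j].min().round(4),t[j].max().round(4))
b=t[z>h+.053];print("block",b.min(),b.max(),len(b)); 
E
```

```text
t: 21.22
position: [0.5482, -0.0056, 0.1037]
tool_rot: [[0.493, 0.87, -0.002], [0.87, -0.493, 0.001], [-0.0, -0.003, -1.0]]
wrist_force: [0.3, 0.2, -0.6]
gripper_width: 0.224
grasp_force: 30.2
[ 0.54822147 -0.00560461  0.10372101] -119.56411865918088 F [ 0.34192743  0.22524399 -0.62992176]
-0.1 47 -0.009 0.0001 0.0103 0.019 0.016 -0.0968 -0.0802
-0.08 62 -0.0093 -0.0013 0.0106 0.023 0.017 -0.08 -0.0667
0.08 21 0.0131 0.02 0.023 0.074 0.041 0.0884 0.0998
0.1 81 -0.012 -0.0002 0.0223 0.075 0.055 0.1011 0.1199
0.12 156 -0.0092 0.0006 0.0111 0.063 0.057 0.12 0.14
0.14 158 -0.009 0.001 0.0111 0.067 0.061 0.1401 0.16
0.16 165 -0.0091 0.0007 0.011 0.071 0.065 0.1602 0.1799
0.18 45 -0.009 0.0002 0.0105 0.072 0.068 0.1802 0.187
block 0.08837063385364385 0.18697172347201257 589
```

The rule has tipped about 11° in the grip, stop end low, because its centre of mass moved when the slide came in. I'll set it down on the free bench to the right to level it, then regrip it harder and nearer the stop.

```bash
python3 -m creep '[[[0,-5,20],0],[[0,-20,30],0],[[0,-35,15],0],[[0,-40,0],0],[[0,-40,0],0]]' 1 80 >/dev/null; python3 -m creep '[[[0,-40,0],0],[[0,-40,0],0],[[0,-40,0],0],[[0,-25,-15],0],[[0,-10,-25],0]]' >/dev/null;  python3 -m creep '[[[0,0,-20],0],[[0,0,-10],0],[[0,0,0],0],[[0,0,0],0]]' ; python3 - <<'E'
from rulepose import *
st=status.read_state();p=st["position"];a=np.degrees(np.arctan2(st["tool_rot"][1,1],st["tool_rot"][0,1]))-90
s=viewer.snapshot("top")
t,w,z,k=along(s,p,a,.02,.2,.012)
for u in np.arange(-.2,.22,.04):
    j=(t>=u)&(t<u+.02)
    if j.sum()>5: print(round(u,2),j.sum(),np.median(w[j]).round(4),np.median(z[j]).round(3),t[j].min().round(3),t[j].max().round(3))
E
```

```text
t: 22.43
position: [0.549, -0.3003, 0.0991]
tool_rot: [[0.493, 0.87, -0.002], [0.87, -0.493, 0.001], [-0.0, -0.002, -1.0]]
wrist_force: [1.0, 0.5, -2.4]
gripper_width: 0.207
grasp_force: 79.2
-0.16 135 -0.0002 0.084 -0.16 -0.14
-0.12 141 -0.0004 0.092 -0.12 -0.1
-0.08 146 0.0004 0.101 -0.08 -0.06
-0.04 152 0.0002 0.109 -0.04 -0.02
0.04 15 -0.0083 0.128 0.052 0.06
```

```bash
python3 -m creep '[[[0,0,-15],0],[[0,0,-20],0],[[0,0,-10],0],[[0,0,-8],0],[[0,0,-8],0]]' 1 20 |grep -E "pos|force: \["; python3 -m creep '[[[0,0,-8],0],[[0,0,-8],0],[[0,0,-6],0],[[0,0,0],0]]'|grep -E "pos|force: \["
```

```text
position: [0.5503, -0.3022, 0.0401]
wrist_force: [-1.1, -2.0, 1.1]
position: [0.5498, -0.3021, 0.017]
wrist_force: [-0.0, -1.7, -0.5]
```

```bash
python3 -m creep '[[[0,0,-2],0],[[0,0,0],0]]'|grep -E "pos|force: \["; python3 -m creep '[[[0,0,0],0],[[0,0,0],0],[[4,7,0],0],[[5,9,-3],0],[[0,0,0],0]]' 0.5 |grep -E "t:|pos|force: \["; python3 - <<'E'
from rulepose import *
st=status.read_state();p=st["position"];a=np.degrees(np.arctan2(st["tool_rot"][1,1],st["tool_rot"][0,1]))-90
s=viewer.snapshot("top");cv2.imwrite("pics/t8.png",s["color"])
t,w,z,k=along(s,p,a,.02,.08,.03);print(p,a)
for u in np.arange(-.2,.24,.04):
    j=(t>=u)&(t<u+.02)
    if j.sum()>5: print(round(u,2),j.sum(),np.median(w[j]).round(4),np.median(z[j]).round(3),t[j].min().round(4),t[j].max().round(4))
j=abs(w)<.01;print(t[j].min(),t[j].max()); b=t[z>.052];print(np.percentile(b,[3,97]),len(b))
E
```

```text
position: [0.55, -0.3021, 0.0167]
wrist_force: [-3.7, 1.4, 10.2]
t: 23.82
position: [0.5598, -0.2815, 0.0108]
tool_rot: [[0.49, 0.872, -0.0], [0.872, -0.49, 0.003], [0.002, -0.002, -1.0]]
wrist_force: [1.0, 1.3, -0.8]
[ 0.55984561 -0.28152005  0.01075198] -119.35701921475574
-0.16 190 -0.0001 0.035 -0.1599 -0.1402
-0.12 118 0.0015 0.033 -0.1198 -0.1002
-0.08 119 0.0022 0.033 -0.0798 -0.0601
-0.04 119 0.0019 0.033 -0.04 -0.0204
0.2 70 0.0014 0.033 0.2003 0.2119
-0.1613802471917924 0.21074662009680373
[-0.24777572 -0.00026274] 59
```

```bash
python3 -m creep '[[[0,0,0],0],[[0,0,0],0],[[0,0,0],0],[[0,0,0],0]]' 1 90 | grep -E "pos|force|width"; python3 -m creep '[[[0,0,15],0],[[0,0,30],0],[[0,0,36],0],[[0,0,30],0],[[0,0,0],0]]'; python3 - <<'E'
from rulepose import *
st=status.read_state();p=st["position"];a=np.degrees(np.arctan2(st["tool_rot"][1,1],st["tool_rot"][0,1]))-90
s=viewer.snapshot("top")
t,w,z,k=along(s,p,a,.08,.2,.012);print(p,a)
for u in np.arange(-.2,.24,.04):
    j=(t>=u)&(t<u+.02)
    if j.sum()>5: print(round(u,2),j.sum(),np.median(w[j]).round(4),np.median(z[j]).round(3),t[j].min().round(4),t[j].max().round(4))
print(t.min(),t.max())
E
```

```text
position: [0.5583, -0.2859, 0.012]
wrist_force: [0.4, 0.4, 1.2]
gripper_width: 0.21
grasp_force: 88.2
t: 24.62
position: [0.5613, -0.2882, 0.1295]
tool_rot: [[0.495, 0.869, 0.01], [0.869, -0.495, -0.004], [0.001, 0.011, -1.0]]
wrist_force: [0.9, -0.4, -1.9]
gripper_width: 0.211
grasp_force: 88.4
[ 0.56134403 -0.28824868  0.12946183] -119.64453677360216
-0.16 161 -0.0012 0.153 -0.1598 -0.14
-0.12 154 -0.0005 0.151 -0.12 -0.1001
-0.08 154 -0.0008 0.151 -0.0799 -0.0603
-0.04 155 0.0002 0.151 -0.0398 -0.0202
0.04 17 -0.0082 0.15 0.0509 0.0598
-0.16555619546263908 0.0744834341727116
```

```bash
python3 -m creep '[[[0,15,0],0],[[0,35,0],0],[[-1,40,0],0],[[-1,40,0],0],[[-1,40,0],0]]' >/dev/null; python3 -m creep '[[[0,40,0],0],[[0,40,0],0],[[0,25,0],0],[[0,13,0],0],[[0,0,0],0]]' >/dev/null; python3 -m creep '[[[0,0,-20],0],[[0,0,-15],0],[[0,0,0],0],[[0,0,0],0]]'; python3 - <<'E'
from rulepose import *
st=status.read_state();p=st["position"];a=np.degrees(np.arctan2(st["tool_rot"][1,1],st["tool_rot"][0,1]))-90
s=viewer.snapshot("top");cv2.imwrite("pics/t9.png",cv2.resize(s["color"][170:370,190:400],None,fx=3.5,fy=3,interpolation=cv2.INTER_CUBIC));np.save("top9.npy",s,allow_pickle=True)
t,w,z,k=along(s,p,a,.09,.2,.03);print(p,a)
for u in np.arange(-.2,.24,.02):
    j=(t>=u)&(t<u+.02)
    if j.sum()>5: print(round(u,2),j.sum(),np.median(w[j]).round(4),np.median(z[j]).round(3),t[j].min().round(4),t[j].max().round(4))
E
```

```text
t: 25.83
position: [0.5535, 0.0008, 0.0861]
tool_rot: [[0.495, 0.869, -0.004], [0.869, -0.495, -0.001], [-0.003, -0.003, -1.0]]
wrist_force: [-0.0, -0.1, -2.6]
gripper_width: 0.209
grasp_force: 88.4
[0.55354831 0.00081947 0.08605078] -119.69006779499313
-0.18 76 -0.0012 0.112 -0.1656 -0.16
-0.16 213 0.0001 0.107 -0.1599 -0.14
-0.14 133 0.0005 0.107 -0.1399 -0.1202
-0.12 133 0.0006 0.107 -0.1199 -0.1
-0.1 133 0.0005 0.107 -0.0999 -0.0802
-0.08 36 -0.0035 0.107 -0.08 -0.0713
0.08 63 0.0027 0.108 0.0878 0.0999
0.1 287 -0.0006 0.132 0.1001 0.12
0.12 151 0.0005 0.134 0.1202 0.14
0.14 140 0.001 0.107 0.1401 0.1599
0.16 137 0.0011 0.107 0.16 0.1797
0.18 143 0.0008 0.108 0.18 0.1999
0.2 48 0.0005 0.108 0.2004 0.207
```

View pics/t9.png

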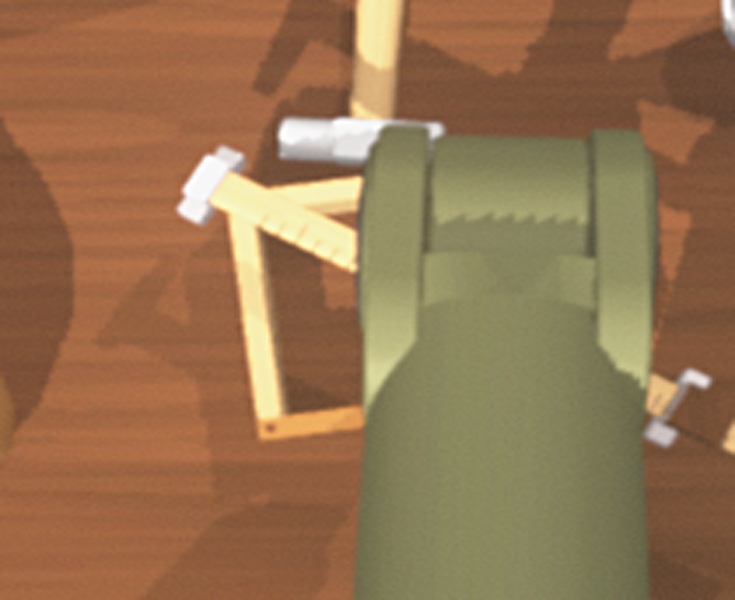

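The rule is level, stop beyond the back left corner (crop 215,185) and slide beyond the front right one (crop 680,405). I'll fine-tune and lower it.

```bash
python3 -m creep '[[[4.4,0.3,0],0],[[0,0,0],0],[[0,0,0],0]]' | grep pos;  python3 -m creep '[[[0,0,-10],0],[[0,0,-6],0],[[0,0,-5],0],[[0,0,-2],0],[[0,0,0],0]]' | grep -E "t:|pos|force: \["; python3 -m creep '[[[0,0,-2],0],[[0,0,0],0],[[0,0,0],0]]' | grep -E "t:|pos|force: \["
```

```text
position: [0.5606, 0.0025, 0.0887]
t: 26.55
position: [0.5588, 0.0027, 0.0638]
tool_rot: [[0.494, 0.87, -0.002], [0.87, -0.494, -0.0], [-0.001, -0.001, -1.0]]
wrist_force: [-0.0, 0.0, -1.8]
t: 26.8
position: [0.5598, 0.0027, 0.063]
tool_rot: [[0.494, 0.87, 0.0], [0.87, -0.494, -0.0], [0.0, 0.0, -1.0]]
wrist_force: [0.3, 0.4, -2.9]
```

```bash
python3 -m creep '[[[-1.7,-1.6,0],0],[[0,0,0],0],[[0,0,0],0]]' | grep -E "pos|force: \[";  python3 -m creep '[[[0,0,-4],0],[[0,0,-5],0],[[0,0,-3],0],[[0,0,0],0]]' | grep -E "t:|pos|force: \["; python3 -m creep '[[[0,0,-5],0],[[0,0,-2],0],[[0,0,0],0],[[0,0,0],0]]' | grep -E "t:|pos|force: \["
```

```text
position: [0.558, 0.001, 0.0631]
wrist_force: [-0.0, 1.1, -2.5]
t: 27.38
position: [0.5574, 0.0013, 0.0498]
tool_rot: [[0.494, 0.87, -0.001], [0.87, -0.494, -0.0], [-0.001, -0.001, -1.0]]
wrist_force: [0.1, 0.9, -2.9]
t: 27.72
position: [0.5578, 0.0011, 0.0436]
tool_rot: [[0.494, 0.87, -0.0], [0.87, -0.494, -0.0], [-0.0, -0.0, -1.0]]
wrist_force: [1.2, 0.1, -3.2]
```

```bash
python3 -m creep '[[[-0.5,-0.9,0],0],[[-0.5,-0.9,0],0],[[0,0,0],0]]' | grep -E "pos|force: \["; python3 -m creep '[[[-0.3,-0.5,0],0],[[0,0,0],0]]' | grep -E "pos|force: \[";python3 -m creep '[[[-0.3,-0.5,0],0],[[0,0,0],0]]' | grep -E "pos|force: \[";python3 -m creep '[[[-0.3,-0.5,0],0],[[0,0,0],0]]' | grep -E "pos|force: \["
```

```text
position: [0.5578, 0.0008, 0.0443]
wrist_force: [2.6, 3.9, -3.3]
position: [0.5578, 0.0008, 0.0444]
wrist_force: [3.1, 4.9, -4.1]
position: [0.5578, 0.0008, 0.0444]
wrist_force: [3.6, 5.8, -4.8]
position: [0.5578, 0.0008, 0.0445]
wrist_force: [4.0, 7.0, -4.6]
```

```bash
python3 -m creep '[[[0.7,1.2,0],0],[[0,0,0],0],[[0,0,0],0]]' | grep -E "pos|force: \["; python3 - <<'E'
from rp import *
s=viewer.snapshot("top");np.save("top10.npy",s,allow_pickle=True);cv2.imwrite("pics/t10.png",cv2.resize(s["color"][195:325,200:400],None,fx=4,fy=4,interpolation=cv2.INTER_CUBIC))
# compare left board outer edge & front-left / back-left in colour: edge shift between images on regions
s0=np.load("top0.npy",allow_pickle=True).item();s9=np.load("top9.npy",allow_pickle=True).item();s6=np.load("top6.npy",allow_pickle=True).item()
g=[cv2.cvtColor(x["color"],cv2.COLOR_BGR2GRAY).astype(np.float32) for x in(s0,s6,s9,s)]
for nm,(r0,r1,c0,c1) in dict(backright=(222,240,345,356),rightside=(235,290,352,378),leftside=(250,300,254,276),frontleft=(296,322,258,285)).items():
    w=cv2.createHanningWindow((c1-c0,r1-r0),cv2.CV_32F)
    print(nm,[np.round(cv2.phaseCorrelate(g[0][r0:r1,c0:c1],x[r0:r1,c0:c1],w),2).tolist() if 0 else tuple(np.round(cv2.phaseCorrelate(g[0][r0:r1,c0:c1],x[r0:r1,c0:c1],w)[0],2)) for x in g[1:]])
E
```

```text
position: [0.5577, 0.0008, 0.0442]
wrist_force: [3.4, 4.5, -4.2]
backright [(np.float64(0.86), np.float64(3.17)), (np.float64(-0.06), np.float64(-0.23)), (np.float64(-0.4), np.float64(-0.1))]
rightside [(np.float64(0.68), np.float64(0.3)), (np.float64(7.24), np.float64(-5.24)), (np.float64(-0.11), np.float64(-4.54))]
leftside [(np.float64(0.09), np.float64(-0.03)), (np.float64(-0.86), np.float64(-0.04)), (np.float64(-1.01), np.float64(-0.12))]
frontleft [(np.float64(-0.59), np.float64(1.09)), (np.float64(0.75), np.float64(0.48)), (np.float64(0.76), np.float64(0.62))]
```

View pics/t10.png

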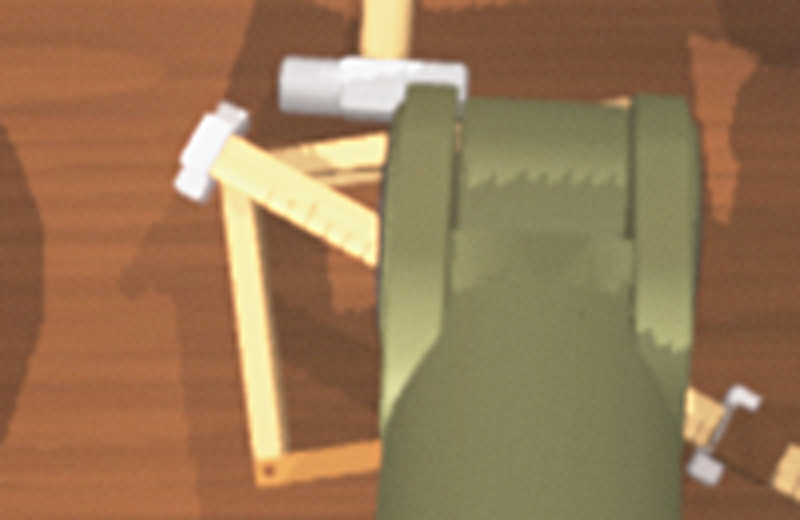

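```bash
cat > edge.py <<'E'
from h import *
def edge(s,rows=range(246,305,3)):
    # left board outer edge: subpixel col of strongest dark->bright rise in 'value-ish' channel
    g=cv2.GaussianBlur(s["color"],(3,3),0).astype(float); g=g[...,1]/(g.sum(2)+30)  # green chromaticity: pale wood vs red bench
    out=[]
    for r in rows:
        c0=int(round(257.3+(r-234.3)*(264.3-257.3)/81));seg=np.gradient(g[r,c0-8:c0+9]);i=np.argmax(seg[1:-1])+1
        a,b,c=seg[i-1:i+2];out.append((r,c0-8+i+.5*(a-c)/(a-2*b+c)))
    out=np.array(out);p=np.polyfit(out[:,0]-275,out[:,1],1);res=out[:,1]-np.polyval(p,out[:,0]-275);k=abs(res)<.6
    p=np.polyfit(out[k,0]-275,out[k,1],1)
    return p,np.polyval(p,[238-275,310-275]),k.sum(),res.std()
E
python3 - <<'E'
from edge import *
for n in("top0","top2","top5","top6","top7","top9","top10"):
    try: print(n,edge(np.load(n+".npy",allow_pickle=True).item()))
    except Exception as e: print(n,e)
E
```

```text
top0 (array([8.68314036e-02, 2.59782362e+02]), array([256.5696002 , 262.82146125]), np.int64(20), np.float64(0.08640156281624535))
top2 (array([4.61090026e-02, 2.58914689e+02]), array([257.20865612, 260.5285043 ]), np.int64(14), np.float64(0.5596105756441973))
top5 (array([8.15287086e-02, 2.59816658e+02]), array([256.80009599, 262.67016301]), np.int64(20), np.float64(0.13797227377440505))
top6 (array([8.07811357e-02, 2.59878173e+02]), array([256.88927137, 262.70551313]), np.int64(20), np.float64(0.09405679923392926))
top7 (array([1.16609105e-01, 2.58614790e+02]), array([254.30025337, 262.69610889]), np.int64(20), np.float64(0.11030393106770563))
top9 (array([1.1911594e-01, 2.5858985e+02]), array([254.18255998, 262.75890769]), np.int64(20), np.float64(0.10182407188264708))
top10 (array([1.20624937e-01, 2.58556243e+02]), array([254.09312029, 262.77811575]), np.int64(20), np.float64(0.0695018926950045))
```

The picture shows the stop on the back left corner (crop 215,150). The edge fit shows the frame's back moved about 4.6 mm left while the tilting rule was being lifted off. The two measurements have to describe the same frame, so before measuring diagonal 2 I'll put the back where it stood. The stop is already on that corner, so I'll use it.

```bash
python3 -m creep '[[[-0.6,-1.1,0],0],[[0,0,0],0]]' | grep -E "pos|force: \["; python3 -m creep '[[[-0.4,-0.7,0],0],[[0,0,0],0]]' | grep -E "pos|force: \["; python3 -m creep '[[[-0.4,-0.7,0],0],[[0,0,0],0]]' | grep -E "pos|force: \["; python3 -m creep '[[[-0.4,-0.7,0],0],[[0,0,0],0]]' | grep -E "pos|force: \["
python3 - <<'E'
from edge import *
s=viewer.snapshot("top");print(edge(s))
E
```

```text
position: [0.5577, 0.0007, 0.0444]
wrist_force: [3.5, 6.7, -5.0]
position: [0.5577, 0.0006, 0.0446]
wrist_force: [5.0, 8.8, -5.2]
position: [0.5576, 0.0001, 0.0447]
wrist_force: [5.8, 8.4, -5.4]
position: [0.5574, -0.0006, 0.0448]
wrist_force: [6.0, 9.1, -4.9]
(array([1.07996131e-01, 2.58969679e+02]), array([254.97382187, 262.74954332]), np.int64(20), np.float64(0.07679821700862567))
```

```bash
python3 -m creep '[[[-0.4,-0.7,0],0],[[-0.4,-0.7,0],0],[[0,0,0],0]]' | grep -E "pos|force: \["; python3 -m creep '[[[-0.3,-0.5,0],0],[[0,0,0],0]]' | grep -E "pos|force: \["
python3 - <<'E'
from edge import *
s=viewer.snapshot("top");print(edge(s))
E
```

```text
position: [0.5571, -0.0019, 0.0449]
wrist_force: [6.8, 8.4, -5.5]
position: [0.5571, -0.0024, 0.045]
wrist_force: [7.5, 9.6, -5.1]
(array([9.16108587e-02, 2.59584553e+02]), array([256.19495079, 262.79093261]), np.int64(20), np.float64(0.09683739506437554))
```

```bash
python3 -m creep '[[[-0.4,-0.7,0],0],[[0,0,0],0]]' | grep -E "pos|force: \["; python3 -m creep '[[[0.9,1.6,0],0],[[0.5,0.8,0],0],[[0,0,0],0],[[0,0,0],0]]' | grep -E "t:|pos|force: \["
python3 - <<'E'
from edge import *
s=viewer.snapshot("top");print(edge(s));np.save("top11.npy",s,allow_pickle=True)
E
```

```text
position: [0.5569, -0.0031, 0.0451]
wrist_force: [8.3, 9.4, -4.8]
t: 30.45
position: [0.5569, -0.003, 0.0446]
tool_rot: [[0.494, 0.87, 0.004], [0.87, -0.494, 0.002], [0.004, 0.003, -1.0]]
wrist_force: [4.8, 5.1, -4.8]
(array([8.47606172e-02, 2.59818027e+02]), array([256.68188385, 262.78464829]), np.int64(20), np.float64(0.07764599353997428))
```

```bash
python3 -m creep '[[[0.8,1.3,0],0],[[0,0,0],0],[[0,0,0],0]]' | grep -E "pos|force: \["; python3 -m creep '[[[0,0,-1.5],0],[[0,0,0],0]]' | grep -E "pos|force: \["; python3 -m creep '[[[0,0,-1],0],[[0,0,0],0]]' | grep -E "pos|force: \["
```

```text
position: [0.5565, -0.0027, 0.0443]
wrist_force: [5.0, 3.3, -3.6]
position: [0.5563, -0.0028, 0.0427]
wrist_force: [3.0, 4.5, -2.1]
position: [0.5563, -0.0028, 0.0422]
wrist_force: [2.0, 3.9, 3.6]
```

```bash
python3 -m creep '[[[0.3,0.5,0.5],0],[[0,0,0],0]]' | grep -E "pos|force: \["; python3 -m creep '[[[0,0,0],0],[[0,0,0],0],[[0,0,0],0]]' 0.55 | grep -E "t:|pos|force: \[|width"; python3 -m creep '[[[0,0,15],0],[[0,0,30],0],[[0,0,30],0],[[0,0,0],0]]' 0.55 | grep -E "t:|pos|force: \["
python3 - <<'E'
from rp import *
from edge import edge
s=viewer.snapshot("top");print(edge(s)[1]);np.save("top12.npy",s,allow_pickle=True)
print(laid(s,[.5560+.0035,-.0028+.0061-.006],-119.7))
E
```

```text
position: [0.5564, -0.0027, 0.0422]
wrist_force: [2.2, 3.8, 1.7]
t: 31.5
position: [0.5546, -0.004, 0.0411]
tool_rot: [[0.494, 0.869, -0.003], [0.869, -0.494, -0.002], [-0.003, -0.002, -1.0]]
wrist_force: [-0.1, 0.2, 0.6]
gripper_width: 0.452
t: 31.83
position: [0.5591, -0.0037, 0.1222]
tool_rot: [[0.494, 0.869, 0.008], [0.869, -0.494, 0.0], [0.004, 0.007, -1.0]]
wrist_force: [1.3, -0.1, 0.1]
[256.70431958 262.78592381]
(np.float32(-121.101295), array([ 5.55394056e-01, -2.06296862e-04]), np.float64(-0.16471385696162374), np.float64(0.20764063099409943), (np.float64(-0.16471385696162374), np.float64(-0.12459172293328007)), (array([0.10535607, 0.13314943]), np.float64(0.006592417669588872), 224))
```

```bash
cat > rp2.py <<'E'
from rulepose import *
def fit(s,o,deg,zb=.063):
    o=np.array(o,float);P=pts(s)
    for _ in range(4):
        t,w,z,k=along(s,o,deg,zb-.005,zb+.006,.016);Q=P[k][:,:2]
        j=((t>-.155)&(t<.05))|((t>.14)&(t<.2))
        vx,vy,x,y=cv2.fitLine(Q[j].astype(np.float32),cv2.DIST_HUBER,0,.001,.001).ravel();d=np.array([vx,vy])
        if d@[np.cos(np.radians(deg)),np.sin(np.radians(deg))]<0:d=-d
        deg=np.degrees(np.arctan2(d[1],d[0]));c=np.array([x,y]);o=c+((o-c)@d)*d
    t,w,z,k=along(s,o,deg,zb-.005,zb+.006,.009);tb=along(s,o,deg,zb+.02,zb+.034,.014)
    return deg,o,t.min(),t.max(),np.percentile(tb[0],[2,50,98]),np.median(tb[1])
E
python3 - <<'E'
from rp2 import *
s=np.load("top12.npy",allow_pickle=True).item()
print(fit(s,[.5530,-.0089],-119.6))
E
```

```text
(np.float32(-119.75076), array([ 0.5533671 , -0.00910982]), np.float64(-0.17326549690599832), np.float64(0.19922501991057417), array([0.09685195, 0.11188578, 0.12450971]), np.float64(0.0009864503307384525))
```

```bash
python3 -m creep '[[[-15,-26,0],0],[[-20,-35,0],0],[[-20,-35,0],0],[[-15,-26,0],0],[[-7,-13,0],0]]' 1 >/dev/null;  python3 -m creep '[[[0,0,-10],0],[[0,0,0],0],[[0,0,0],0]]'|grep -E "t:|pos|force: \[|width"; python3 -c "
from h import *
p=status.read_state()['position'];q=p[:2]-np.array([.5534,-.0091]);print(p,q@[-.4962,-.8682],q@[.8682,-.4962])"
```

```text
t: 32.55
position: [0.4782, -0.1365, 0.1055]
tool_rot: [[0.493, 0.87, -0.003], [0.87, -0.493, 0.0], [-0.001, -0.003, -1.0]]
wrist_force: [0.9, 0.2, 0.4]
gripper_width: -0.004
[ 0.47818459 -0.13649218  0.10546786] 0.14792378135367223 -0.0020900172998091215
```

```bash
python3 -m creep '[[[1.2,-1.5,-10],0],[[0,0,-17],0],[[0,0,-10],0],[[0,0,0],0],[[0,0,0],0]]'|grep -E "t:|pos|force: \[|width"; python3 -m creep '[[[1,1.8,0],0],[[1.5,2.6,0],0],[[1.5,2.6,0],0],[[0,0,0],0],[[0,0,0],0]]'|grep -E "t:|pos|force: \[|width";python3 -c "
from h import *
p=status.read_state()['position'];q=p[:2]-np.array([.5534,-.0091]);print(p,q@[-.4962,-.8682],q@[.8682,-.4962])"
```

```text
t: 32.97
position: [0.4797, -0.1385, 0.069]
tool_rot: [[0.493, 0.87, -0.002], [0.87, -0.493, -0.0], [-0.001, -0.002, -1.0]]
wrist_force: [0.1, 0.8, 0.6]
gripper_width: -0.005
t: 33.38
position: [0.4846, -0.1318, 0.0702]
tool_rot: [[0.493, 0.87, 0.001], [0.87, -0.493, -0.0], [0.0, 0.001, -1.0]]
wrist_force: [-0.3, 0.2, -1.0]
gripper_width: -0.002
[ 0.48460209 -0.13180887  0.07024599] 0.1406733650478878 0.0011577953408602806
```

```bash
python3 -m creep '[[[0.6,1.1,0],0],[[0.6,1.1,0],0],[[0.6,1.1,0],0],[[0.6,1.1,0],0],[[0,0,0],0]]'|grep -E "pos|force: \["; python3 -m creep '[[[0.6,1.1,0],0],[[0.4,0.7,0],0],[[0,0,0],0]]'|grep -E "pos|force: \["; python3 -m creep '[[[0.25,0.45,0],0],[[0.25,0.45,0],0],[[0,0,0],0]]'|grep -E "pos|force: \["; python3 -m creep '[[[0.25,0.45,0],0],[[0.25,0.45,0],0],[[0,0,0],0]]'|grep -E "pos|force: \["
```

```text
position: [0.4867, -0.1275, 0.0699]
wrist_force: [0.4, -0.2, -0.3]
position: [0.4876, -0.1259, 0.0699]
wrist_force: [-0.5, -0.1, -0.9]
position: [0.4881, -0.125, 0.0698]
wrist_force: [-0.2, -0.9, 0.2]
position: [0.4886, -0.124, 0.0698]
wrist_force: [-0.2, -0.1, -0.8]
```

```bash
python3 -m creep '[[[0.25,0.45,0],0],[[0.25,0.45,0],0],[[0.25,0.45,0],0],[[0,0,0],0]]'|grep -E "pos|force: \["; python3 -m creep '[[[0.25,0.45,0],0],[[0.25,0.45,0],0],[[0,0,0],0]]'|grep -E "pos|force: \["; python3 -m creep '[[[0.25,0.45,0],0],[[0,0,0],0]]'|grep -E "pos|force: \["; python3 -m creep '[[[0.25,0.45,0],0],[[0,0,0],0]]'|grep -E "pos|force: \["
```

```text
position: [0.4894, -0.1226, 0.0698]
wrist_force: [0.2, 0.1, -0.3]
position: [0.4899, -0.1218, 0.0699]
wrist_force: [-0.2, 0.2, -0.1]
position: [0.4901, -0.1213, 0.0698]
wrist_force: [-0.1, 0.0, 0.8]
position: [0.4903, -0.1209, 0.0698]
wrist_force: [-0.8, -1.2, 0.1]
```

```bash
python3 -m creep '[[[0.2,0.35,0],0],[[0,0,0],0]]'|grep -E "pos|force: \["; python3 -m creep '[[[0.2,0.35,0],0],[[0,0,0],0]]'|grep -E "pos|force: \["
```

```text
position: [0.4906, -0.1206, 0.0698]
wrist_force: [0.0, -1.4, -0.5]
position: [0.4908, -0.1202, 0.0698]
wrist_force: [-0.3, -0.6, -0.6]
```

```bash
python3 -m creep '[[[0.2,0.35,0],0],[[0,0,0],0]]'|grep -E "pos|force: \["; python3 -m creep '[[[0.2,0.35,0],0],[[0,0,0],0]]'|grep -E "pos|force: \["; python3 -m creep '[[[0.2,0.35,0],0],[[0,0,0],0]]'|grep -E "pos|force: \["
```

```text
position: [0.491, -0.1199, 0.0699]
wrist_force: [-0.1, -0.7, -0.1]
position: [0.4911, -0.1195, 0.0698]
wrist_force: [0.9, -0.7, -0.2]
position: [0.4914, -0.1192, 0.0699]
wrist_force: [-0.4, 0.1, 1.3]
```

```bash
python3 -m creep '[[[0.2,0.35,0],0],[[0.2,0.35,0],0],[[0,0,0],0]]'|grep -E "pos|force: \["; python3 - <<'E'
from rp2 import *
from edge import edge
s=viewer.snapshot("top");print(edge(s)[1]);np.save("top13.npy",s,allow_pickle=True)
print(fit(s,[.5534,-.0091],-119.7))
E
```

```text
position: [0.4918, -0.1184, 0.0699]
wrist_force: [0.2, 0.8, -0.1]
[256.71184983 262.79441039]
(np.float32(-119.87853), array([ 0.55346006, -0.00913451]), np.float64(-0.17000345403126252), np.float64(0.08458008550318656), array([0.08444616, 0.09255709, 0.10351891]), np.float64(-0.0018050044267067628))
```

```bash
python3 - <<'E'
from rp2 import *
for n in("top12","top13"):
    s=np.load(n+".npy",allow_pickle=True).item()
    t,w,z,k=along(s,[.5534,-.0091],-119.75,.06,.08,.02)
    j=t<-.14;print(n,np.percentile(t[j],[0.5,2,5]).round(4),t[(z>.067)&j].mean().round(4),len(t[j]), t[(z>.067)&j].max())
E
python3 -m creep '[[[0.2,0.35,0],0],[[0,0,0],0]]'|grep -E "pos|force: \["; python3 -m creep '[[[0.2,0.35,0],0],[[0,0,0],0]]'|grep -E "pos|force: \["
```

```text
top12 [-0.172  -0.1719 -0.1709] -0.166 217 -0.1495191508711832
top13 [-0.1723 -0.1721 -0.171 ] -0.1662 214 -0.15865758162513155
position: [0.4919, -0.1181, 0.0698]
wrist_force: [0.0, -0.9, 0.2]
position: [0.4921, -0.1178, 0.0699]
wrist_force: [0.1, -0.2, -0.5]
```

```bash
python3 -m creep '[[[0.2,0.35,0],0],[[0,0,0],0]]'|grep -E "pos|force: \["; python3 -m creep '[[[0.2,0.35,0],0],[[0,0,0],0]]'|grep -E "pos|force: \["; python3 -m creep '[[[0.2,0.35,0],0],[[0,0,0],0]]'|grep -E "pos|force: \["; python3 -m creep '[[[0.2,0.35,0],0],[[0,0,0],0]]'|grep -E "t:|pos|force: \["
```

```text
position: [0.4923, -0.1174, 0.0698]
wrist_force: [-0.5, 0.2, 0.2]
position: [0.4925, -0.1172, 0.0699]
wrist_force: [-0.6, -1.2, 0.3]
position: [0.4925, -0.1172, 0.0699]
wrist_force: [-1.2, -2.3, 1.2]
t: 37.6
position: [0.4925, -0.117, 0.0699]
tool_rot: [[0.494, 0.869, -0.001], [0.869, -0.494, -0.001], [-0.001, -0.0, -1.0]]
wrist_force: [-2.8, -3.7, 1.8]
```

```bash
python3 -m creep '[[[-0.1,-0.2,0],0],[[0,0,0],0],[[0,0,0],0]]'|grep -E "t:|pos|force: \["; python3 - <<'E'
from edge import *
s=viewer.snapshot("top");print(edge(s)[1]);np.save("top14.npy",s,allow_pickle=True);s=viewer.snapshot("scene");np.save("sc14.npy",s,allow_pickle=True)
E
python3 -m creep '[[[-2.5,-4.3,0],0],[[-4,-7,10],0],[[0,0,25],0],[[0,0,25],0],[[0,0,0],0]]' 0.5| grep -E "t:|pos|force: \["
```

```text
t: 37.85
position: [0.4926, -0.1171, 0.0698]
tool_rot: [[0.494, 0.869, -0.0], [0.869, -0.494, -0.0], [-0.001, -0.0, -1.0]]
wrist_force: [-0.8, -3.1, 2.1]
[256.68874649 262.83052791]
t: 38.37
position: [0.4897, -0.1285, 0.1352]
tool_rot: [[0.494, 0.869, 0.01], [0.869, -0.494, 0.0], [0.005, 0.008, -1.0]]
wrist_force: [0.6, -0.1, 1.2]
```

```bash
python3 -m creep '[[[10,18,0],0],[[20,35,0],0],[[20,35,0],0],[[15,28,0],0],[[8,15,0],0]]' >/dev/null; python3 -m creep '[[[0,2,-10],0],[[0,0,0],0],[[0,0,0],0]]'|grep -E "t:|pos|force: \[|width"; python3 -c "
from h import *
p=status.read_state()['position'];q=p[:2]-np.array([.5534,-.0091]);print(p,q@[-.4962,-.8682],q@[.8682,-.4962])"
```

```text
t: 39.03
position: [0.558, 0.0031, 0.119]
tool_rot: [[0.495, 0.869, -0.002], [0.869, -0.495, -0.001], [-0.002, -0.001, -1.0]]
wrist_force: [-0.2, -0.8, -0.4]
gripper_width: 0.5
[0.55795599 0.00314853 0.11895762] -0.012894854606927185 -0.0021222085267989113
```

```bash
python3 -m creep '[[[3.5,2.5,-15],0],[[0,0,-30],0],[[0,0,-22],0],[[0,0,-7],0],[[0,0,0],0]]'>/dev/null; python3 -m creep '[[[0,0,-2],0],[[0,0,0],0],[[0,0,0],0]]'|grep -E "pos|force: \["; python3 -m creep '[[[0,0,0],0],[[0,0,0],0],[[0,0,0],0],[[0,0,0],0]]' 1 100;  python3 - <<'E'
from edge import *
s=viewer.snapshot("top");print(edge(s)[1])
p=status.read_state()['position'];q=p[:2]-np.array([.5534,-.0091]);print(p,q@[-.4962,-.8682],q@[.8682,-.4962])
E
```

```text
position: [0.5639, 0.0072, 0.0454]
wrist_force: [0.2, 0.3, -0.7]
t: 40.03
position: [0.5634, 0.0077, 0.0451]
tool_rot: [[0.494, 0.87, 0.001], [0.87, -0.494, 0.0], [0.001, 0.001, -1.0]]
wrist_force: [-1.5, -0.7, 6.4]
gripper_width: 0.204
grasp_force: 97.6
[256.63443003 262.80557184]
[0.56341371 0.00772603 0.04512038] -0.01957716332984319 0.00034482068377519014
```

Gripped and centred. I'll shift the rule 1 mm off the corner, lift it level, then carry it to the free bench on the right.

```bash
python3 -m creep '[[[0.5,0.9,0.7],0],[[0,0,3],0],[[0,0,6],0],[[0,0,12],0],[[0,0,20],0]]' | grep -E "pos|force"; python3 -m creep '[[[0,0,25],0],[[0,0,25],0],[[0,0,10],0],[[0,-10,0],0]]' | grep -E "pos|force"; python3 - <<'E'
from rulepose import *
from edge import edge
st=status.read_state();p=st["position"];a=np.degrees(np.arctan2(st["tool_rot"][1,1],st["tool_rot"][0,1]))-90
s=viewer.snapshot("top");print(edge(s)[1])
t,w,z,k=along(s,p,a,.09,.25,.012);print(p)
for u in np.arange(-.2,.24,.04):
    j=(t>=u)&(t<u+.02)
    if j.sum()>5: print(round(u,2),np.median(z[j]).round(3))
E
```

```text
position: [0.5615, 0.0087, 0.0846]
wrist_force: [-0.2, 0.4, -2.2]
grasp_force: 97.8
position: [0.5656, 0.0011, 0.149]
wrist_force: [0.4, 0.3, -3.4]
grasp_force: 98.0
[256.61462476 262.97050348]
[0.56561923 0.00106478 0.14898226]
-0.16 0.175
-0.12 0.168
-0.08 0.168
0.08 0.166
0.12 0.192
0.16 0.165
0.2 0.165
```

```bash
python3 -m creep '[[[0,-20,0],0],[[0,-35,0],0],[[0,-40,0],0],[[0,-40,0],0],[[0,-40,0],0]]' >/dev/null; python3 -m creep '[[[0,-40,0],0],[[0,-40,0],0],[[0,-40,-10],0],[[0,-20,-20],0],[[0,-8,-25],0]]' >/dev/null; python3 -m creep '[[[0,0,-30],0],[[0,0,-20],0],[[0,0,-10],0],[[0,0,0],0],[[0,0,0],0]]'|grep -E "t:|pos|force"
```

```text
t: 42.13
position: [0.5625, -0.3246, 0.0297]
tool_rot: [[0.494, 0.87, -0.002], [0.87, -0.494, 0.0], [-0.001, -0.002, -1.0]]
wrist_force: [1.5, -0.0, -1.0]
grasp_force: 98.0
```

```bash
python3 -m creep '[[[0,0,-8],0],[[0,0,-3],0],[[0,0,0],0],[[0,0,0],0]]'|grep -E "t:|pos|force";python3 -m creep '[[[0,0,-1.5],0],[[0,0,0],0]]'|grep -E "pos|force: \["; python3 -m creep '[[[0,0,-1.5],0],[[0,0,0],0]]'|grep -E "pos|force: \["
```

```text
t: 42.47
position: [0.5637, -0.3245, 0.0201]
tool_rot: [[0.493, 0.87, 0.001], [0.87, -0.493, -0.0], [0.0, 0.001, -1.0]]
wrist_force: [1.2, 0.3, -3.0]
grasp_force: 98.1
position: [0.5635, -0.3245, 0.0183]
wrist_force: [-0.3, -0.4, -2.3]
position: [0.5633, -0.3244, 0.0165]
wrist_force: [0.6, 0.6, -3.0]
```

```bash
python3 -m creep '[[[0,0,-1.5],0],[[0,0,-0.5],0],[[0,0,0],0]]'|grep -E "pos|force: \["; python3 -m creep '[[[0,0,0],0],[[0,0,0],0],[[0,0,0],0]]' 0.5|grep -E "pos|force: \["; python3 -m creep '[[[0,0,15],0],[[0,0,30],0],[[0,0,36],0],[[0,0,30],0],[[0,0,0],0]]'|grep -E "t:|pos|force: \["; python3 - <<'E'
from rp2 import *
from meas import frame,quad
s=viewer.snapshot("top");np.save("top15.npy",s,allow_pickle=True)
print(fit(s,[.555,-.341],-119.7,.033))
m,P=frame(s);r,w=quad(m,s);print(r.round(1).tolist(),w.round(4).tolist())
E
```

```text
position: [0.5635, -0.3246, 0.0152]
wrist_force: [-1.2, 1.2, 3.8]
position: [0.5635, -0.3247, 0.0146]
wrist_force: [-0.2, 0.2, -0.3]
t: 43.72
position: [0.5671, -0.3274, 0.1343]
tool_rot: [[0.494, 0.869, 0.012], [0.869, -0.494, -0.006], [0.001, 0.013, -1.0]]
wrist_force: [-0.4, -0.2, 1.3]
(np.float32(-120.135506), array([ 0.55410965, -0.34048315]), np.float64(-0.17180636018240156), np.float64(0.08667063246127832), array([0.08375088, 0.09153293, 0.10043452]), np.float64(0.0004472455170343113))
[[364.0, 218.4], [372.5, 299.1], [264.3, 315.3], [257.3, 234.2]] [[0.6603, -0.0666, 0.055], [0.5123, -0.0799, 0.055], [0.4842, 0.116, 0.055], [0.6321, 0.1293, 0.055]]
```

The frame stands exactly where it started and the rule is standing level on the bench. The rule gives the first diagonal about 11.3 mm longer and the camera 12.5 mm, so the back must go about 7.3 mm left. I'll push its right end.

```bash
python3 -m creep '[[[7,20,0],5],[[14,36,0],7],[[14,36,0],7],[[14,36,0],7],[[14,36,0],7]]' 1 >/dev/null;  python3 -m creep '[[[14,36,0],5],[[12,26,0],0],[[4,8,0],0],[[0,0,0],0],[[0,0,0],0]]'; 
```

```text
t: 44.6
position: [0.6557, -0.0912, 0.1251]
tool_rot: [[-0.146, 0.989, -0.001], [0.989, 0.146, -0.001], [-0.001, -0.001, -1.0]]
wrist_force: [-0.7, -1.7, -0.2]
gripper_width: 0.003
grasp_force: 0.0
```

```bash
python3 -m creep '[[[1.5,-3,-20],0],[[0,0,-30],0],[[0,0,-30],0],[[0,0,-13],0],[[0,0,0],0]]'|grep -E "pos|force: \["; python3 -m creep '[[[-0.4,3,0],0],[[-0.4,3,0],0],[[-0.3,2,0],0],[[0,0,0],0],[[0,0,0],0]]'|grep -E "pos|force: \["
```

```text
position: [0.6539, -0.0959, 0.0286]
wrist_force: [-0.1, -0.1, 0.7]
position: [0.6576, -0.0851, 0.034]
wrist_force: [0.1, 0.4, -0.6]
```

```bash
python3 -m creep '[[[-0.3,2,0],0],[[-0.3,2,0],0],[[-0.3,2,0],0],[[0,0,0],0]]'|grep -E "pos|force: \["; python3 -m creep '[[[-0.15,1,0],0],[[0,0,0],0]]'|grep -E "pos|force: \["; python3 -m creep '[[[-0.15,1,0],0],[[0,0,0],0]]'|grep -E "pos|force: \["; python3 -m creep '[[[-0.15,1,0],0],[[0,0,0],0]]'|grep -E "pos|force: \["
```

```text
position: [0.6558, -0.0787, 0.0325]
wrist_force: [0.1, 0.4, 0.1]
position: [0.6557, -0.0786, 0.0325]
wrist_force: [-0.3, 0.8, -0.1]
position: [0.6556, -0.0785, 0.0326]
wrist_force: [0.5, -2.5, -0.5]
position: [0.6556, -0.0785, 0.0326]
wrist_force: [0.2, -4.4, -0.8]
```

```bash
python3 -m creep '[[[-0.15,1,0],0],[[-0.15,1,0],0],[[-0.15,1,0],0],[[-0.15,1,0],0],[[0,0,0],0]]'|grep -E "pos|force: \["; python3 -m creep '[[[-0.15,1,0],0],[[-0.15,1,0],0],[[0,0,0],0]]'|grep -E "pos|force: \["
```

```text
position: [0.6553, -0.0763, 0.0327]
wrist_force: [2.5, -8.0, -2.2]
position: [0.655, -0.0743, 0.0327]
wrist_force: [2.9, -6.5, -2.5]
```

```bash
python3 -m creep '[[[-0.15,1,0],0],[[-0.15,1,0],0],[[-0.1,0.6,0],0],[[0,0,0],0]]'|grep -E "pos|force: \["; python3 - <<'E'
from edge import *
s=viewer.snapshot("top");print(edge(s)[1])
E
```

```text
position: [0.6546, -0.0718, 0.0327]
wrist_force: [3.3, -7.6, -2.2]
[252.85959517 262.76511836]
```

```bash
python3 -m creep '[[[-0.1,0.4,0],0],[[0,0,0],0]]'|grep -E "pos|force: \["; python3 -m creep '[[[0.3,-2,0],0],[[1,-6,0],0],[[1,-8,0],0],[[0,0,20],0],[[0,0,35],0]]'>/dev/null;  python3 -m creep '[[[0,0,35],0],[[-10,-30,10],0],[[-15,-36,0],0],[[-15,-36,0],0],[[-15,-36,0],0]]' |grep -E "t:|pos"; python3 - <<'E'
from edge import *
from meas import frame,quad
from rp2 import fit
s=viewer.snapshot("top");print(edge(s)[1]);np.save("top16.npy",s,allow_pickle=True)
m,P=frame(s)
r,w=quad(m,s);w=w[:,:2];print(w.round(4).tolist());n=np.linalg.norm
print("diag",n(w[0]-w[2]),n(w[1]-w[3]))
# camera-bias free: same with depth-filter limits widened
E
```

```text
position: [0.6545, -0.0714, 0.0327]
wrist_force: [2.9, -8.1, -2.2]
t: 48.32
position: [0.6008, -0.2222, 0.1332]
tool_rot: [[-0.148, 0.989, 0.001], [0.989, 0.148, 0.001], [0.001, 0.001, -1.0]]
[252.6572264  262.72056446]
[[0.6593, -0.0591], [0.5124, -0.0802], [0.4841, 0.1157], [0.6309, 0.1367]]
diag 0.2475539099290286 0.24709067768994153
```

```bash
python3 - <<'E'
from rp2 import *
a=np.load("top0.npy",allow_pickle=True).item();b=np.load("top16.npy",allow_pickle=True).item()
print(fit(b,[.555,-.341],-119.9,.033))
for nm,(r0,r1,c0,c1) in dict(tin=(148,196,394,440),hammer=(95,226,268,318),last=(190,335,130,200)).items():
    g=[cv2.cvtColor(x["color"][r0:r1,c0:c1],cv2.COLOR_BGR2GRAY).astype(np.float32) for x in(a,b)]
    print(nm,cv2.phaseCorrelate(*g,cv2.createHanningWindow((c1-c0,r1-r0),cv2.CV_32F)))
st=status.read_state();print(st["t"],st["position"])
E
```

```text
(np.float32(-119.55296), array([ 0.55409125, -0.34048474]), np.float64(-0.17186035188645812), np.float64(0.2007031318896201), array([0.10545081, 0.11079546, 0.11387483]), np.float64(0.003648066292622345))
tin ((0.17478522601120616, -0.6786356886739284), 0.6427120363546742)
hammer ((-0.026287708425513756, 0.47734318582409685), 0.8163908595332393)
last ((0.06797440698066026, 0.04852389429399295), 1.0438045010743318)
48.3667 [ 0.59545872 -0.23396196  0.13339725]
```

```bash
python3 -m creep '[[[0,0,20],0],[[0,0,0],0],[[0,0,0],0]]' | grep -E "t:|pos"; python3 -c "
from station import job
print(job.hand_in())"
```

```text
t: 48.62
position: [0.6023, -0.2211, 0.1536]
tool_rot: [[-0.147, 0.989, 0.003], [0.989, 0.147, 0.001], [0.0, 0.003, -1.0]]
the job is handed in; nothing more can be done
None
```

The job is handed in at 48.6 s: by camera the diagonals now differ by about 0.5 mm, after measuring about 254 mm, then 243 mm, and pushing the back about 7 mm left, and the rule stands on its jaws clear of the drawer; but lifting the rule off after the first measurement tilted it and shifted the frame's back about 4.6 mm, which I pushed back before the second, so the measuring did disturb the frame once.

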